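# Slip test of two waxed sample blocks on the tilt board

## Robot

A 6-joint arm with a two-finger parallel gripper is mounted at the origin on the work surface. World frame = base frame: x ahead of the robot, y to its left, z up, the work surface at z = 0. Lengths are in m, angles in rad, forces in N, time in s.
With the tool pointing down it reaches from about 0.3 to 0.775 m from the base axis. Payload 14.6 kg.
Tool frame: the origin (TCP) lies at the very end of the fingers, on their centre line; the grasp point (between the pads) lies ctrl.tcp_to_grasp behind it (ctrl.tcp_to_grasp is the distance from the TCP to the grasp point, in m); x points along the fingers, y is the direction in which the jaws open and shut, and the axes are right-handed (so a half turn about x gives the same grasp; the last joint's range is limited). The gripper opens to 94 mm and grips with 3 to 60 N. Pads are 16 mm wide; open, the fingers measure 119 mm over their backs; the gripper's body (75 mm by 177 mm) begins 78 mm behind the grasp point.
Start: joints at [-1.355, 0.3, 1.521, -0, 1.321, -0.067], TCP at [0.153, -0.528, 0.168] pointing down, gripper open.
Joint ranges: [-3.03, 3.03], [-0.79, 2.21], [0.23, 2.52], [-1.04, 4.18], [0, 3.07], [-2.55, 2.55]. Speed limits (rad/s): [2.22, 2.22, 2.57, 3.14, 3.14, 3.14].

## Interface

Orientations are given as [roll, pitch, yaw] about the fixed x, y, z axes, in that order (R = Rz(yaw) Ry(pitch) Rx(roll)).
In Python, from station import ctrl gives the robot as it stands.
- The arm moves only by the tool play_rows, never from a script. Its argument "increments" is a list that holds one entry, the list of rows, each a list of 5 numbers: the closure in counts, from 0 (fully open) to 255 (shut), then the shift along the tool's x, y, z in cm, then the turn about the tool's x in degrees. A call has 1 to 12 rows; each row shifts and turns the commanded pose from where the row before left it, along the tool's axes as they then stand; what a row does not reach is not made up. A row lasts 1/12 s, in which the tool goes at most 41.7 mm and 7.16 degrees, less where a joint would pass 70% of its speed; a pose out of reach is approached as far as the arm can. A call is refused whole if a number of a shift passes 4.17 or a number of a turn 7.16, either way. A call with a gripper value outside its range is refused whole. The fingers move at their own pace and stop on an object; "newtons" is the grip in N (left out, the last holds). Time passes only in rows, so rows that do not move let the fingers close. It gives the time, the measured TCP pose, the force and the opening at its end, in the units of the state.
- ctrl.get_obs(): the state, without advancing time (a new reading comes with each control period).
- ctrl.camera(name): name is "scene" or "top"; returns the picture (384x512x3 uint8, red, green, blue); there is no depth.
- ctrl.calibration(name): a dict with "fx", "fy", "cx", "cy" (pixels), "rvec" (rotation vector, rad) and "tvec" (3), from world to camera coordinates, as OpenCV has them. Camera axes: x right, y down, z forward; pixel columns grow to the right and rows downward; lengths in m; the calibration is good to about 2 mm. A picture is of the moment at which its call begins. calibration takes no time and is no camera call.
- ctrl.hand_in(): hands the job in, once; it reports no verdict.
The state is a dict: "time_s": time; "qpos": joint angles; "joint_vel": joint speeds; "tau": joint torques, N m; "ee_pos": TCP position; "eef_rot": TCP orientation; "force": force on the tool from outside, world axes, zero at the start; "moment": the same for the moment, N m; "grip_width": finger opening in m.
Only numpy, scipy, OpenCV 4.12 (cv2) and the standard library are available. Lean on these libraries where they do the work, as an engineer would, in place of code of your own. Each camera call takes 0.05 s, during which the arm holds its last target.

## Task

Pinch the tilt board's pull bar lightly and raise the board slowly until the first of the two wooden sample blocks breaks away, then stop there and hold that angle while it slides down to the lip, with the other block still standing at the start line. Then let go gently and leave the board standing at that angle, without ever touching the blocks, wrenching the board or disturbing the other things on the bench.

Things in the scene. Friction and masses are not known exactly. Their poses are not given: they have to be found in the camera images.
- hinge (a point): point on the board's hinge axis, midway across the board, 49 mm above the bench. x axis: level, from the hinge towards the bar end; z up; the hinge axis lies along y. The base (310 x 230 mm plywood, fixed) ends 65 mm short of the bar; a thin steel degree arc stands beside the board at its -y side.
- lip (a point): point on the board's top face (grey laminate, 190 mm wide) at the uphill foot of the dark wooden lip, 10 mm high, near the hinge (20 mm from it); x axis up along the board towards the bar, y across, z square to the board.
- round_block_mid (a point): centre of the sample block with a round knob: wood, 70 mm along the board (its x axis), 45 mm across, 28 mm high; knob 22 mm diameter, 14 mm high. Starts about 200 mm up the board from the lip, in one of two lanes 46 mm either side of the middle; resting against the lip its centre is 35 mm from it.
- bar_block_mid (a point): centre of the other sample block, the same size and wood, with a 44 x 12 x 14 mm crossbar on top instead of a knob; it starts beside the first in the other lane.
- glue: white bottle, 60 mm diameter, 150 mm high, bystander; origin at the centre of its foot
- wax_tin: low steel tin, 84 mm diameter, 45 mm high, bystander; origin at the centre of its foot
- mallet: hammer, 260 mm long, lying on the bench, bystander
- board: the tilting board, 305 x 190 x 12 mm with lip, two arms and pull bar; origin on the hinge axis midway across, mid-thickness; x axis towards the bar, z square to it. Its fittings are light: they bear a grip of about 25 N and a pull of 15 N besides (70 N in all, adding the forces of both fingers), no more.
- tilt (a joint): angle of the tilt board about its hinge: 0 level (start), grows as the bar end rises, stop at 0.65 rad. The hinge is stiff (friction 1.6 N m) and holds the board at any angle when let go; raising takes about 8 N upward at the bar. The first block slips at an angle unknown beforehand, 0.15 to 0.42 rad, the second 0.04 to 0.1 rad later; right at its angle a block first creeps slowly.
- bar (a point): middle of the pull bar: round steel, 14 mm diameter, across the board's free end, parallel to the hinge and 355 mm from it, at hinge height when level. 136 mm are clear between its two arms, 38 mm between bar and board edge, nothing beyond or beneath it. x axis along the board away from the hinge, z square to the board. Pinched from above, fingers either side, it turns between them.
Not all that is in view belongs to the job. Leave any grey or orange look-alike of the part that bears round_block_mid alone.

How it is judged:
By the outcome, as a careful person would: the job done as asked, in the order asked, and still so for the second after the job is handed in, with the robot touching nothing.
It also fails if it takes over 64 s, if anything falls off the work surface, if the arm or the gripper's body presses on something with over 40 N, if the wrist force passes 120 N, or if a joint passes its speed limit or range.

## Working session

There is one attempt and no reset: what is moved stays moved. The work goes in short steps, Python scripts to look and compute and a tool call to move; the robot and the scene stay as the last step left them, time stands still between calls to the robot, and variables do not carry over. Pictures are saved under pics/ and viewed, and the job is handed in when it is done.

Besides the shell and the picture viewer there is one more tool, called after "Request:" as name(argument=value, ...), one argument or row to a line, values as JSON. play_rows: Moves the arm, as the interface text tells. Its arguments: {"type":"object","properties":{"increments":{"type":"array"},"newtons":{"type":"number"}},"required":["increments"]}

```bash
ls; mkdir -p pics
python3 - <<'E'
from station import ctrl
import cv2
o=ctrl.get_obs()
print(o, ctrl.tcp_to_grasp)
for n in ("scene","top"):
    im=ctrl.camera(n); cv2.imwrite(f"pics/{n}0.png",im[:,:,::-1]); print(n,ctrl.calibration(n))
E
```

```text
pics
{'time_s': 0.0, 'qpos': array([-1.35457496e+00,  3.00512371e-01,  1.52157789e+00,  2.44850367e-05,
        1.32070037e+00, -6.65700302e-02]), 'joint_vel': array([-0.00116589, -0.00049307, -0.0003156 ,  0.00044897, -0.00221243,
       -0.00074785]), 'tau': array([-3.65709147e-04, -5.31801331e+01, -3.52737486e+01,  7.08160177e-02,
        2.43837299e-02, -1.34947290e-04]), 'ee_pos': array([ 0.15342454, -0.52784787,  0.16736507]), 'eef_rot': array([-1.65716061,  1.56959812,  1.76721737]), 'force': array([-0.58988597,  0.1302826 , -0.58070998]), 'moment': array([-0.02073065, -0.01118542, -0.04834001]), 'grip_width': 0.09397958432268899} 0.0188
scene {'fx': 351.7825268496843, 'fy': 351.7825268496843, 'cx': 253.6649936601931, 'cy': 186.04990037761902, 'rvec': array([ 2.46486169,  0.73413778, -0.23762288]), 'tvec': array([-0.37740408, -0.19975435,  1.11972535])}
top {'fx': 455.13595498224316, 'fy': 455.13595498224316, 'cx': 253.3181993476456, 'cy': 191.23653908349812, 'rvec': array([ 2.16776587, -2.22433618,  0.0658125 ]), 'tvec': array([0.01006987, 0.47776067, 1.38385043])}
```

View pics/scene0.png

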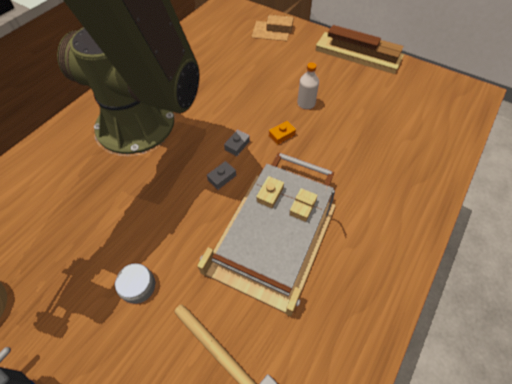

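View pics/top0.png

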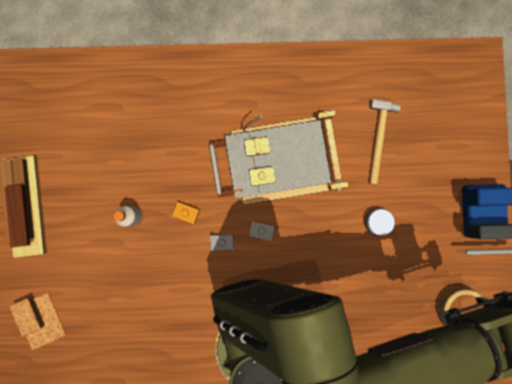

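```bash
cat > h.py <<'E'
from station import ctrl
import cv2, numpy as np
def cam(n):
    c=ctrl.calibration(n);K=np.array([[c['fx'],0,c['cx']],[0,c['fy'],c['cy']],[0,0,1]]);R=cv2.Rodrigues(np.array(c['rvec'],float))[0]
    return K,R,np.array(c['tvec'],float)
def onplane(n,px,z):
    K,R,t=cam(n);C=-R.T@t
    d=R.T@np.linalg.inv(K)@np.array([px[0],px[1],1.])
    return C+d*(z-C[2])/d[2]
def proj(n,P):
    K,R,t=cam(n);p=K@(R@np.array(P,float)+t);return p[:2]/p[2]
def tri(ps,pt):
    A=[];b=[]
    for n,px in (("scene",ps),("top",pt)):
        K,R,t=cam(n);C=-R.T@t;d=R.T@np.linalg.inv(K)@np.array([px[0],px[1],1.]);d/=np.linalg.norm(d)
        M=np.eye(3)-np.outer(d,d);A.append(M);b.append(M@C)
    return np.linalg.solve(sum(A),sum(b))
E
python3 - <<'E'
import cv2
t=cv2.imread('pics/top0.png');s=cv2.imread('pics/scene0.png')
cv2.imwrite('pics/topc.png',cv2.resize(t[100:215,195:355],None,fx=5,fy=5,interpolation=cv2.INTER_CUBIC))
cv2.imwrite('pics/scenec.png',cv2.resize(s[140:315,190:350],None,fx=3.4,fy=3.4,interpolation=cv2.INTER_CUBIC))
E
```

```text
(no output)
```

View pics/topc.png

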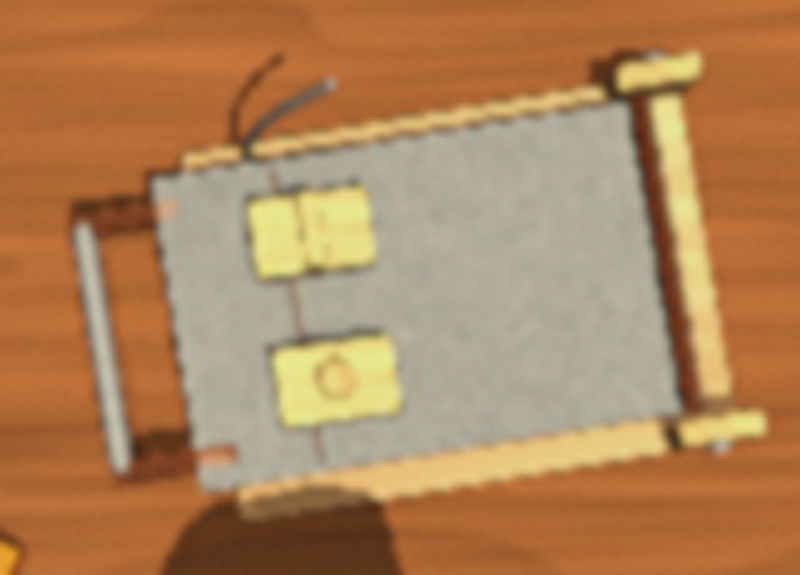

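View pics/scenec.png

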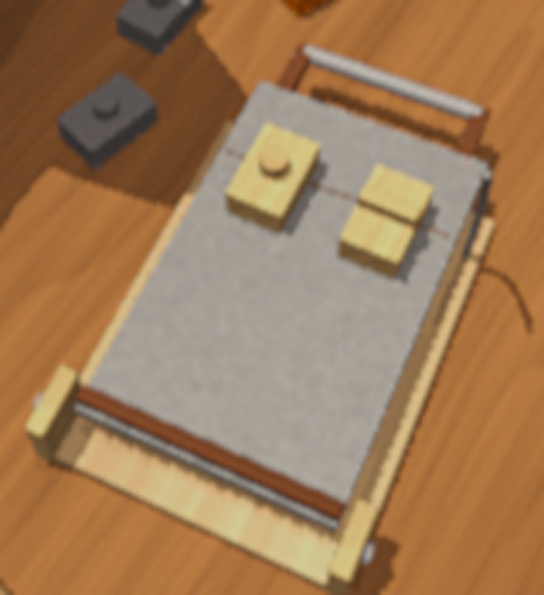

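Run:
```python
from h import *
t=cv2.imread('pics/top0.png');s=cv2.imread('pics/scene0.png')
# bar mask: grey
def mask(im,x0,x1,y0,y1):
    h=cv2.cvtColor(im,cv2.COLOR_BGR2HSV); m=np.zeros(im.shape[:2],np.uint8)
    m[y0:y1,x0:x1]=((h[y0:y1,x0:x1,1]<50)&(h[y0:y1,x0:x1,2]>110))*255
    n,l,st,c=cv2.connectedComponentsWithStats(m)
    for i in range(1,n):
        if st[i,4]>40:
            pts=np.argwhere(l==i)[:,::-1].astype(np.float32); print(st[i],c[i],cv2.minAreaRect(pts))
mask(t,205,224,135,205); mask(s,272,340,148,180)
for z in(.049,.054):
    a=onplane('top',(211.2,144.3),z);b=onplane('top',(219.2,193.4),z);m=(a+b)/2
    print(z,a,b,m,np.linalg.norm(a-b))
    a=onplane('scene',(280.4,154.5),z);b=onplane('scene',(331,172.2),z);print(a,b,(a+b)/2,np.linalg.norm(a-b))
# board corners hinge end: lip / hinge pins
for n,p in (('top',(326,112)),('top',(339.3,189))): print(onplane(n,p,.049))
# pins scene
for n,p in (('scene',(201.5,257.5)),('scene',(297.5,302))): print(onplane(n,p,.049))
# lip uphill edge top
```

```text
[210 146  11  48 156] [214.98076923 169.15384615] ((215.1486358642578, 169.39190673828125), (47.51130676269531, 3.452378749847412), 80.53767395019531)
[280 154  52  21 211] [305.03317536 164.07109005] ((305.1111755371094, 164.0800323486328), (54.08221435546875, 4.064633846282959), 19.798877716064453)
[272 166  36  14 250] [284.304 174.64 ] ((287.79449462890625, 177.04794311523438), (37.33613204956055, 10.533703804016113), 20.556045532226562)
0.049 [0.6203898  0.12087881 0.049     ] [0.47203758 0.10006656 0.049     ] [0.54621369 0.11047268 0.049     ] 0.14980497954613115
[0.47166708 0.10650929 0.049     ] [0.61694551 0.12800993 0.049     ] [0.54430629 0.11725961 0.049     ] 0.1468608186323765
0.054 [0.61958484 0.12045634 0.054     ] [0.47177849 0.09972066 0.054     ] [0.54568166 0.1100885  0.054     ] 0.14925376254339542
[0.47351822 0.1029221  0.054     ] [0.61785062 0.12428273 0.054     ] [0.54568442 0.11360241 0.054     ] 0.14590448479980384
[ 0.70993101 -0.22774013  0.049     ]
[ 0.47600253 -0.2595019   0.049     ]
[ 0.47517914 -0.25373148  0.049     ]
[ 0.71081429 -0.22084073  0.049     ]
```

Run:
```python
from h import *
from scipy.spatial.transform import Rotation as Ro
print('bar',tri((305.3,163.4),(215.2,168.9)), tri((305.03,164.07),(215,169.15)))
for n in('top','scene'):
    K,R,t=cam(n);print(n,'cam',-R.T@t)
print('tin',onplane('top',(380,222),.045),'glue',onplane('top',(125,216),.15), onplane('top',(135,216),0))
print('pins',tri((201.5,257.5),(338.5,190)),tri((297.5,302),(326,111)))
print('mallet',onplane('top',(372,182),.02))
for nm,p in(('round',(261.7,176)),('barb',(257,147))):print(nm,onplane('top',p,.049+.006+.028))
o=ctrl.get_obs();R=Ro.from_euler('xyz',o['eef_rot']).as_matrix();print(R)
ax=np.array([-.139,.99,0]);print('turn',np.degrees(np.arctan2(R[:,2]@ax,R[:,1]@ax)))
```

```text
bar [0.54600858 0.11042704 0.05669203] [0.54552119 0.1112489  0.05245976]
top cam [0.40162364 0.00606204 1.40785666]
scene cam [ 0.75594105 -0.44436298  0.81683239]
tin [ 0.37426181 -0.37852617  0.045     ] glue [0.41111069 0.35389357 0.15      ] [0.41144467 0.36457099 0.        ]
pins [ 0.4743345  -0.25536863  0.05058703] [ 0.71080515 -0.22513909  0.06200685]
mallet [ 0.4964761  -0.36609435  0.02      ]
round [ 0.51796726 -0.02745043  0.083     ]
barb [ 0.60357096 -0.01597086  0.083     ]
[[-2.13574587e-04  2.79065760e-01 -9.60271970e-01]
 [ 9.58534486e-04 -9.60271494e-01 -2.79065834e-01]
 [-9.99999518e-01 -9.80055170e-04 -6.24045666e-05]]
turn -171.78785125172092
```

Request:
play_rows(
  increments=[
    [[40, -1, 0, 0, 4.2], [80, -1, -0.5, -0.4, 4.2], [120, -1, -1, -0.8, 0], [146, 0, -1.8, -1.5, 0], [146, 0, -2.5, -2, 0], [146, 0, -2.5, -2, 0], [146, 0, -2.5, -2, 0], [146, 0, -2.5, -2, 0], [146, 0, -2.5, -2, 0], [146, 0, -2.5, -2, 0], [146, 0, -2.5, -2, 0], [146, 0, -2.5, -2, 0]],
  ],
)

```text
time_s: 1.1
ee_pos: [0.3071, -0.2702, 0.1979]
eef_rot: [-0.914, 1.571, 2.363]
force: [-0.1, 0.4, 0.4]
grip_width: 0.0404
```

Request:
play_rows(
  increments=[
    [[146, 0, -2.5, -2, 0], [146, 0, -2.5, -2, 0], [146, 0, -2.5, -2, 0], [146, 0, -2.5, -2, 0], [146, 0, -2.5, -2, 0], [146, 0, -2.5, -2, 0], [146, 0, -2.5, -2, 0], [146, 0, -2.5, -2, 0], [146, 0, -2.5, -2, 0], [146, 0, -2.5, -2, 0], [146, 0, -2, -1.5, 0], [146, 0, -1.5, -1.5, 0]],
  ],
)

```text
time_s: 2.1
ee_pos: [0.4962, 0.0439, 0.1976]
eef_rot: [-0.337, 1.57, 2.942]
force: [-0.0, -0.3, 0.3]
grip_width: 0.0402
```

Request:
play_rows(
  increments=[
    [[146, 0, 0, 0, 0], [146, 0, 0, 0, 0]],
  ],
)

```text
time_s: 2.27
ee_pos: [0.4957, 0.0424, 0.1973]
eef_rot: [-0.088, 1.57, -3.092]
force: [-0.0, 0.4, -0.2]
grip_width: 0.0398
```

```bash
cat >> h.py <<'E'
from scipy.spatial.transform import Rotation as Ro
HX=np.array([-.1357,.9907,0]);BAR=np.array([.5457,.1115,.049]);HINGE=BAR-.355*HX
def st():
    o=ctrl.get_obs();R=Ro.from_euler('xyz',o['eef_rot']).as_matrix()
    return o,R,o['ee_pos']+R[:,0]*-ctrl.tcp_to_grasp
def show(target=None):
    o,R,g=st(); print('t',round(o['time_s'],2),'grasp',g.round(4),'F tool',(R.T@o['force']).round(2),'w',round(o['grip_width'],4))
    if target is not None: print('d tool cm',(100*R.T@(target-g)).round(2))
    print('yaw err deg',np.degrees(np.arctan2(R[:,2]@-HX,R[:,1]@-HX)).round(2))
E
python3 - <<'E'
from h import *
show(BAR)
cv2.imwrite('pics/t1.png',ctrl.camera('top')[:,:,::-1]);cv2.imwrite('pics/s1.png',ctrl.camera('scene')[:,:,::-1])
E
```

```text
t 2.27 grasp [0.4958 0.0424 0.2161] F tool [ 0.19 -0.35 -0.02] w 0.0398
d tool cm [16.71 -6.15 -5.91]
yaw err deg 0.09
```

View pics/t1.png

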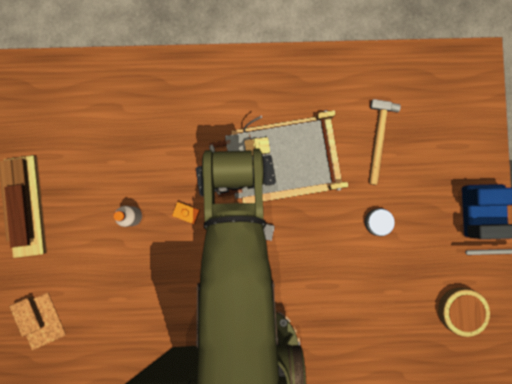

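View pics/s1.png

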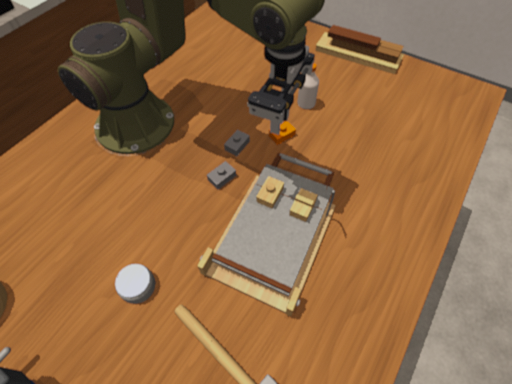

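Request:
play_rows(
  increments=[
    [[146, 0, -0.6, -0.6, 0], [146, 0, -1.2, -1.2, 0], [146, 0, -1.5, -1.4, 0], [146, 0.5, -1.4, -1.3, 0], [146, 1, -1, -1, 0], [146, 1.5, -0.45, -0.4, 0], [146, 1.5, 0, 0, 0], [146, 1.5, 0, 0, 0], [146, 1.5, 0, 0, 0], [146, 1, 0, 0, 0], [146, 0.5, 0, 0, 0], [146, 0, 0, 0, 0]],
  ],
)

```text
time_s: 3.37
ee_pos: [0.5457, 0.1106, 0.1072]
eef_rot: [-0.019, 1.569, -3.025]
force: [-0.2, 0.2, -0.0]
grip_width: 0.0401
```

Run:
```python
from h import *
show(BAR)
s=ctrl.camera('scene')[:,:,::-1]
cv2.imwrite('pics/s2.png',cv2.resize(s[90:230,230:360],None,fx=4.2,fy=4.2,interpolation=cv2.INTER_CUBIC))
```

```text
t 3.37 grasp [0.5457 0.1106 0.126 ] F tool [ 0.01 -0.23  0.14] w 0.0401
d tool cm [ 7.7  -0.09 -0.02]
yaw err deg -0.03
```

View pics/s2.png

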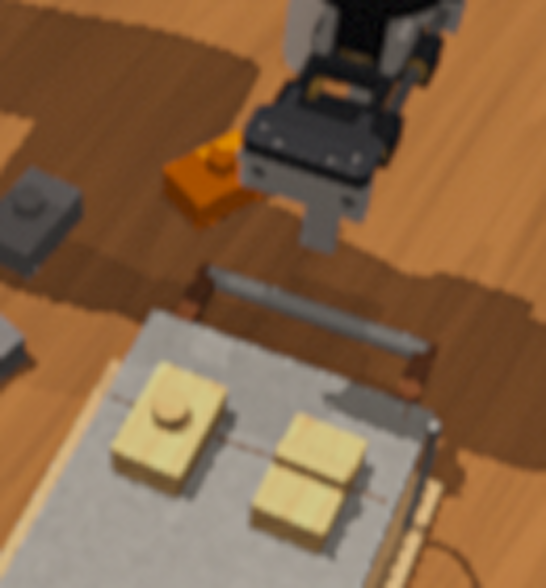

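Request:
play_rows(
  increments=[
    [[146, 0.5, -0.05, 0, 0], [146, 0.8, -0.04, 0, 0], [146, 0.8, 0, 0, 0], [146, 0.8, 0, 0, 0], [146, 0.8, 0, 0, 0], [146, 0.8, 0, 0, 0], [146, 0.8, 0, 0, 0], [146, 0.8, 0, 0, 0], [146, 0.8, 0, 0, 0], [146, 0.5, 0, 0, 0], [146, 0.3, 0, 0, 0], [146, 0, 0, 0, 0]],
  ],
)

```text
time_s: 4.42
ee_pos: [0.5456, 0.1117, 0.0303]
eef_rot: [-0.004, 1.57, -3.009]
force: [-0.8, -0.7, 0.5]
grip_width: 0.04
```

Run:
```python
from h import *
show(BAR)
s=ctrl.camera('scene')[:,:,::-1]
cv2.imwrite('pics/s3.png',cv2.resize(s[90:230,230:360],None,fx=4.2,fy=4.2,interpolation=cv2.INTER_CUBIC))
```

```text
t 4.42 grasp [0.5456 0.1117 0.0491] F tool [-0.51  0.63  0.9 ] w 0.04
d tool cm [ 0.01  0.02 -0.01]
yaw err deg 0.0
```

View pics/s3.png

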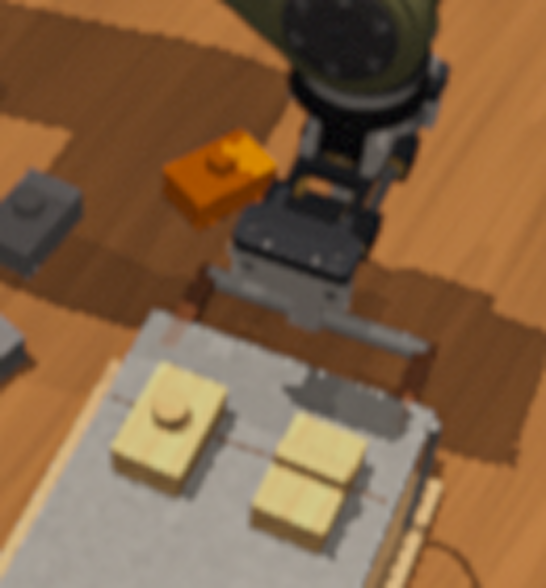

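Request:
play_rows(
  increments=[
    [[165, 0, 0, 0, 0], [180, 0, 0, 0, 0], [190, 0, 0, 0, 0], [196, 0, 0, 0, 0], [200, 0, 0, 0, 0], [203, 0, 0, 0, 0], [206, 0, 0, 0, 0], [206, 0, 0, 0, 0]],
  ],
  newtons=6,
)

```text
time_s: 5.13
ee_pos: [0.5459, 0.1117, 0.031]
eef_rot: [-3.09, 1.571, 0.188]
force: [-0.2, 0.1, -0.8]
grip_width: 0.0179
```

Run:
```python
from h import *
show(BAR)
```

```text
t 5.13 grasp [0.5459 0.1117 0.0498] F tool [ 0.83 -0.13  0.22] w 0.0179
d tool cm [0.08 0.02 0.02]
yaw err deg 0.0
```

Request:
play_rows(
  increments=[
    [[209, 0, 0, 0, 0], [212, 0, 0, 0, 0], [215, 0, 0, 0, 0], [218, 0, 0, 0, 0], [221, 0, 0, 0, 0], [225, 0, 0, 0, 0]],
  ],
  newtons=6,
)

```text
time_s: 5.63
ee_pos: [0.5459, 0.1117, 0.0309]
eef_rot: [-1.821, 1.571, 1.457]
force: [-0.0, 0.5, -0.5]
grip_width: 0.0114
```

Run:
```python
from h import *
show(BAR)
```

```text
t 5.63 grasp [0.5459 0.1117 0.0497] F tool [ 0.53 -0.47 -0.02] w 0.0114
d tool cm [0.07 0.02 0.02]
yaw err deg 0.0
```

Run:
```python
from h import *
s=ctrl.camera('scene')[:,:,::-1]; t=ctrl.camera('top')[:,:,::-1]
cv2.imwrite('pics/s4.png',cv2.resize(s[120:190,260:350],None,fx=8,fy=8,interpolation=cv2.INTER_CUBIC))
cv2.imwrite('pics/t4.png',cv2.resize(t[100:250,170:350],None,fx=4,fy=4,interpolation=cv2.INTER_CUBIC))
```

```text
(no output)
```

View pics/s4.png

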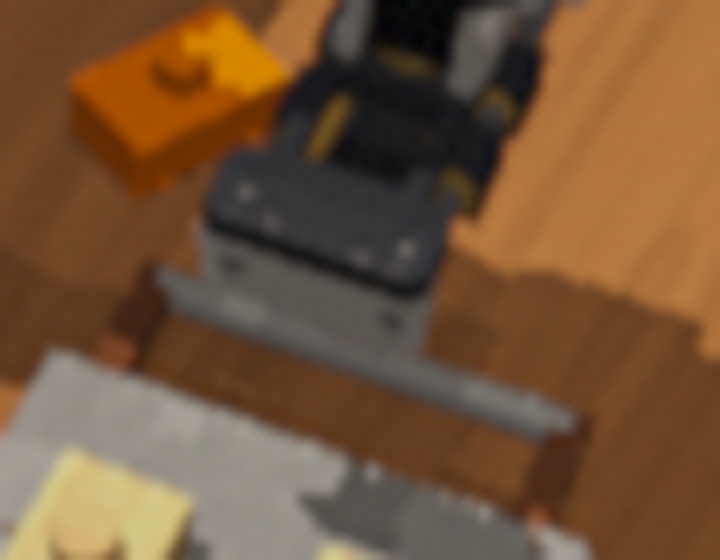

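View pics/t4.png

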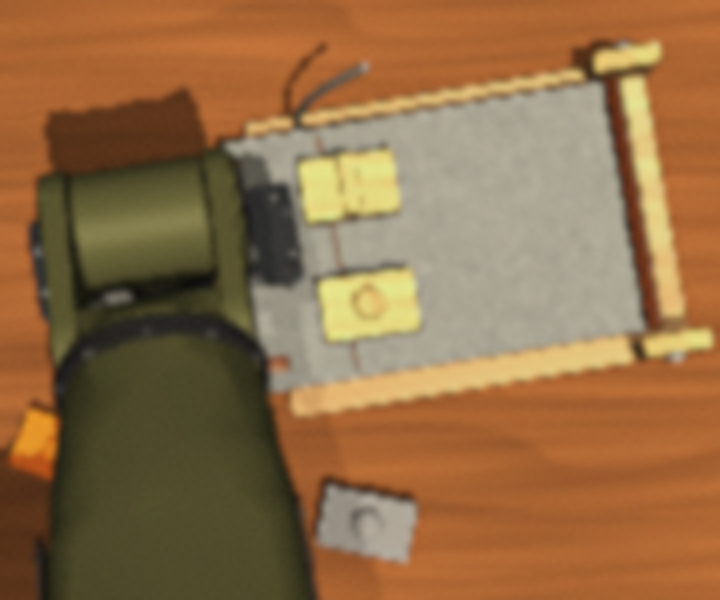

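Run:
```python
from h import *
show(BAR)
o,R,g=st()
def c8(P): p=proj('scene',P); return p.round(1),((p-[260,120])*8+3.5).round(0)
print('bar mid',c8(BAR),'top',c8(BAR+[0,0,.007]))
print('bar ends',[c8(BAR+e*np.array([.9907,.1357,0])) for e in(-.068,.068)])
tcp=o['ee_pos'];hy=HX
for w,nm in((.0057,'now'),(.02,'then')):
  for off,l in((-w,'inner'),(-w-.0125,'outer')):
    for z in (0,.0188,.03,.06): print(nm,l,z,c8(tcp+hy*off+[0,0,z]))
```

```text
t 5.73 grasp [0.5458 0.1117 0.0497] F tool [ 0.82 -0.29  0.41] w 0.0111
d tool cm [0.07 0.02 0.02]
yaw err deg 0.0
bar mid (array([304.7, 164.8]), array([361., 362.])) top (array([304.9, 163.3]), array([363., 350.]))
bar ends [(array([281.7, 156.5]), array([177., 296.])), (array([328.5, 173.4]), array([551., 431.]))]
now inner 0 (array([303.3, 170.2]), array([350., 405.]))
now inner 0.0188 (array([304. , 166.1]), array([356., 373.]))
now inner 0.03 (array([304.5, 163.6]), array([359., 353.]))
now inner 0.06 (array([305.7, 156.7]), array([369., 297.]))
now outer 0 (array([301.6, 173.6]), array([337., 432.]))
now outer 0.0188 (array([302.3, 169.5]), array([342., 399.]))
now outer 0.03 (array([302.8, 167. ]), array([346., 380.]))
now outer 0.06 (array([304. , 160.1]), array([355., 324.]))
then inner 0 (array([301.4, 174. ]), array([335., 436.]))
then inner 0.0188 (array([302.1, 170. ]), array([340., 403.]))
then inner 0.03 (array([302.5, 167.5]), array([344., 383.]))
then inner 0.06 (array([303.7, 160.6]), array([353., 328.]))
then outer 0 (array([299.7, 177.4]), array([321., 463.]))
then outer 0.0188 (array([300.4, 173.4]), array([327., 431.]))
then outer 0.03 (array([300.8, 170.9]), array([330., 411.]))
then outer 0.06 (array([302. , 164.1]), array([339., 356.]))
```

Run:
```python
from h import *
tcp=np.array([.5457,.1106,.1072])
for off in(-.0325,-.02,.02): 
  for z in (0,.02,.06):
    p=proj('scene',tcp+HX*off+[0,0,z]);print(off,z,p.round(1),((p-[230,90])*4.2).round())
im=ctrl.camera('scene')[:,:,::-1]
cv2.imwrite('pics/s5.png',cv2.resize(im[130:185,275:340],None,fx=11,fy=11,interpolation=cv2.INTER_NEAREST))
```

```text
-0.0325 0 [302.4 160.5] [304. 296.]
-0.0325 0.02 [303.2 155.5] [308. 275.]
-0.0325 0.06 [305.  145.1] [315. 231.]
-0.02 0 [304.2 157. ] [311. 281.]
-0.02 0.02 [305. 152.] [315. 260.]
-0.02 0.06 [306.8 141.5] [323. 216.]
0.02 0 [309.7 146.1] [335. 235.]
0.02 0.02 [310.6 141. ] [339. 214.]
0.02 0.06 [312.6 130.3] [347. 169.]
```

View pics/s5.png

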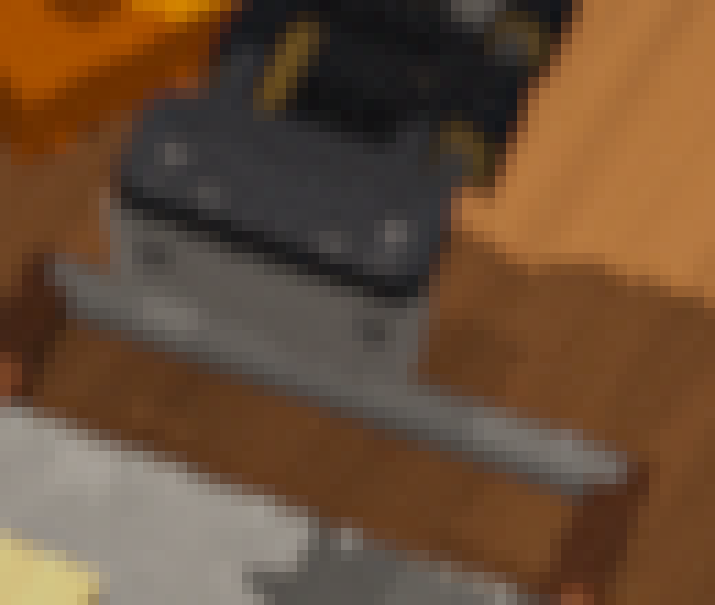

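Run:
```python
from h import *
s=cv2.imread('pics/s1.png')
c=cv2.resize(s[60:160,220:340],None,fx=6,fy=6,interpolation=cv2.INTER_CUBIC)
tcp=np.array([.4957,.0424,.1973]);bx=np.array([.9907,.1357,0])
def d(P,col):
    p=proj('scene',P); q=((p-[220,60])*6).astype(int);cv2.circle(c,tuple(int(v) for v in q),3,col,-1)
for z in(0,.0188,.0968):
  for off in(-.0325,-.02,.02,.0325): d(tcp+HX*off+[0,0,z],{0:(0,0,255),.0188:(0,255,0),.0968:(255,0,255)}[z])
for a in(-.0375,.0375):
  for b in(-.0885,.0885): d(tcp+HX*b+bx*a+[0,0,.0968],(255,255,0))
cv2.imwrite('pics/s1c.png',c)
```

```text
(no output)
```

View pics/s1c.png

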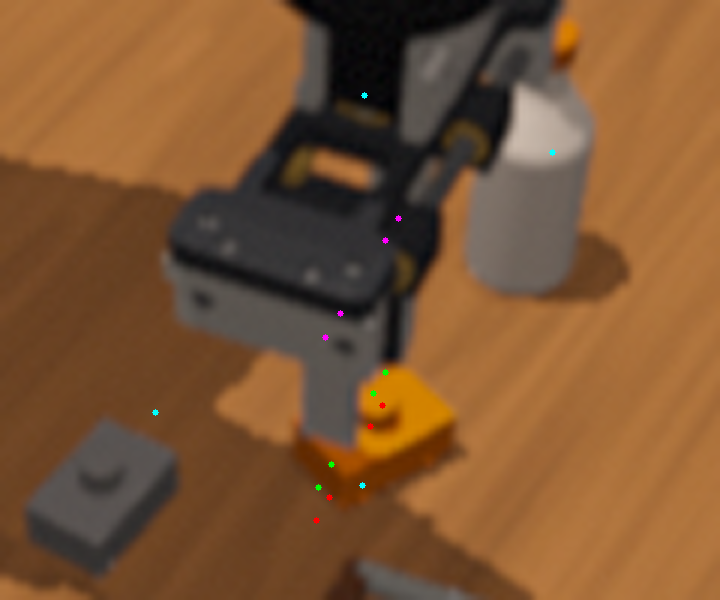

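Run:
```python
from h import *
t=cv2.imread('pics/t1.png')
c=cv2.resize(t[110:230,180:340],None,fx=5,fy=5,interpolation=cv2.INTER_CUBIC)
tcp=np.array([.4957,.0424,.1973]);bx=np.array([.9907,.1357,0])
def d(P,col):
    p=proj('top',P); q=((p-[180,110])*5);cv2.circle(c,tuple(int(v) for v in q),3,col,-1)
for z,col in((.08,(0,0,255)),(.125,(0,255,0))):
 for a in(-.0375,.0375):
  for b in(-.0885,-.0615,.0615,.0885): d(tcp+HX*b+bx*a+[0,0,z],col)
d(tcp,(255,0,255))
cv2.imwrite('pics/t1c.png',c)
```

```text
(no output)
```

View pics/t1c.png

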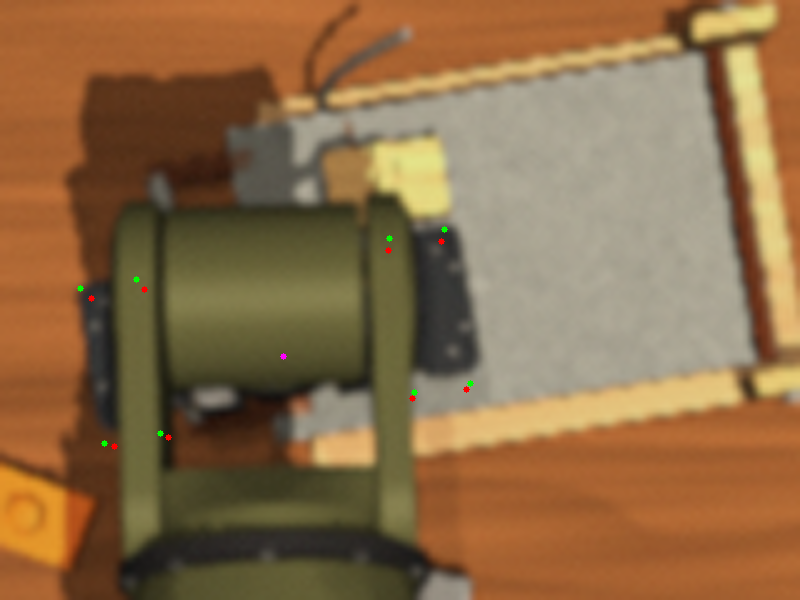

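Request:
play_rows(
  increments=[
    [[225, -0.5, 0, 0, 0], [225, -1, 0, 0, 0], [225, -1.5, 0, 0, 0], [225, -1.5, 0, 0, 0], [225, -1, 0, 0, 0], [225, -0.5, 0, 0, 0], [225, 0, 0, 0, 0]],
  ],
)

```text
time_s: 6.37
ee_pos: [0.5464, 0.1118, 0.0923]
eef_rot: [-3.141, 1.569, 0.137]
force: [-0.5, 0.7, 0.2]
grip_width: 0.0114
```

Run:
```python
from h import *
show(BAR)
o,R,g=st();tcp=o['ee_pos']
s=ctrl.camera('scene')[:,:,::-1]
c=cv2.resize(s[80:180,240:350],None,fx=6,fy=6,interpolation=cv2.INTER_CUBIC)
for z,col in((0,(0,0,255)),(.03,(0,255,0)),(.06,(255,0,255))):
  for off in(-.018,-.0055):
    q=(proj('scene',tcp+HX*off+[0,0,z])-[240,80])*6;cv2.circle(c,tuple(int(v) for v in q),3,col,-1)
cv2.imwrite('pics/s6.png',c)
```

```text
t 6.37 grasp [0.5464 0.1118 0.1111] F tool [-0.24 -0.77  0.43] w 0.0114
d tool cm [6.21 0.02 0.09]
yaw err deg 0.01
```

View pics/s6.png

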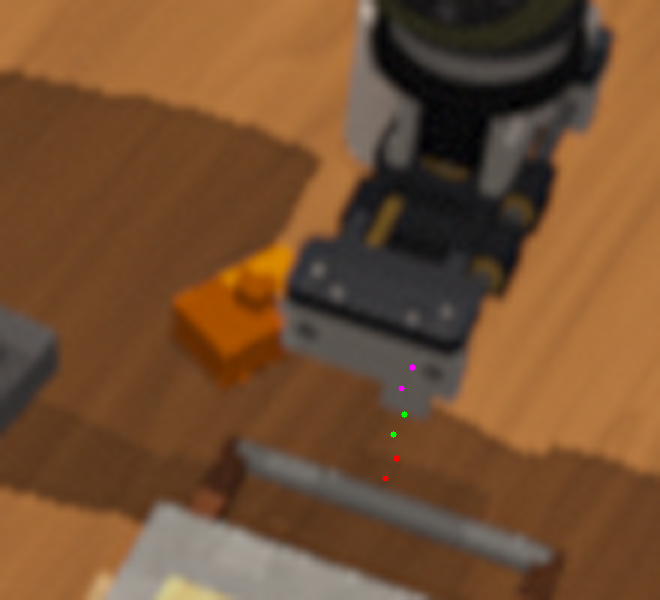

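Request:
play_rows(
  increments=[
    [[200, 0, 0, 0, 0], [170, 0, 0, 0, 0], [146, 0, 0, 0, 0], [146, 0.5, 0, 0, 0], [146, 0.8, 0, 0, 0], [146, 0.9, 0, 0, 0], [146, 1, 0, 0, 0], [146, 1, 0, 0, 0], [146, 0.9, 0, 0, 0], [146, 0.7, 0, 0, 0], [146, 0.4, 0, 0, 0], [146, 0, 0, 0, 0]],
  ],
)

```text
time_s: 7.42
ee_pos: [0.5454, 0.1117, 0.0279]
eef_rot: [0.013, 1.569, -2.993]
force: [0.5, -0.6, -0.3]
grip_width: 0.0401
```

```bash
cat >> h.py <<'E'
def snap(name,x0,x1,y0,y1,f,dots=True):
    o,R,g=st();tcp=o['ee_pos'];w=o['grip_width']/2
    s=ctrl.camera('scene')[:,:,::-1]
    c=cv2.resize(s[y0:y1,x0:x1],None,fx=f,fy=f,interpolation=cv2.INTER_CUBIC)
    if dots:
      for z,col in((0,(0,0,255)),(.03,(0,255,0)),(.06,(255,0,255))):
       for off in(-w-.0125,-w):
        q=(proj('scene',tcp+HX*off+[0,0,z])-[x0,y0])*f;cv2.circle(c,tuple(int(v) for v in q),2,col,-1)
    cv2.imwrite('pics/'+name+'.png',c)
E
python3 - <<'E'
from h import *
show(BAR);snap('s7',260,340,110,190,8)
E
```

```text
t 7.42 grasp [0.5454 0.1117 0.0467] F tool [ 0.3   0.65 -0.4 ] w 0.0401
d tool cm [-0.23  0.02 -0.02]
yaw err deg 0.01
```

View pics/s7.png

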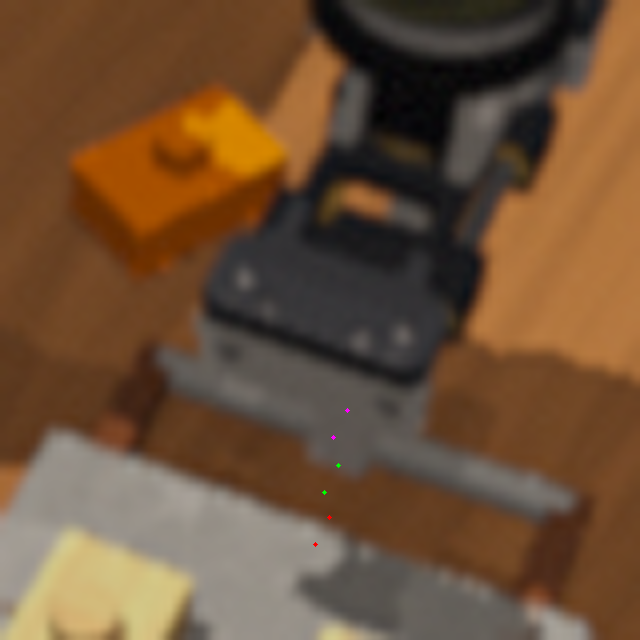

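Request:
play_rows(
  increments=[
    [[146, 0.3, 0, 0, 0], [146, 0.4, 0, 0, 0], [146, 0.4, 0, 0, 0], [146, 0.4, 0, 0, 0], [146, 0.3, 0, 0, 0], [146, 0.2, 0, 0, 0], [146, 0, 0, 0, 0]],
  ],
)

```text
time_s: 8.05
ee_pos: [0.5456, 0.1117, 0.0084]
eef_rot: [0.003, 1.57, -3.003]
force: [-0.9, 0.5, 0.5]
grip_width: 0.0399
```

Run:
```python
from h import *
show(BAR);snap('s8',260,340,110,190,8)
```

```text
t 8.05 grasp [0.5456 0.1117 0.0272] F tool [-0.46 -0.63  0.82] w 0.0399
d tool cm [-2.18  0.02 -0.  ]
yaw err deg 0.0
```

View pics/s8.png

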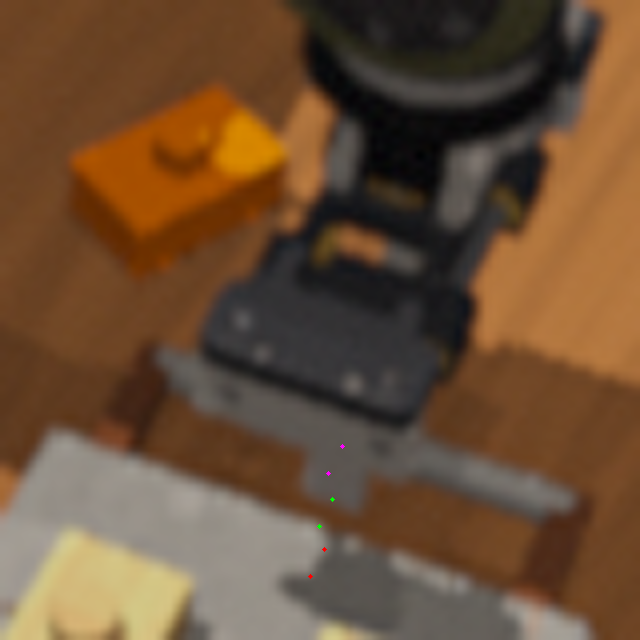

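Run:
```python
from h import *
K,R,t=cam('scene');C=-R.T@t
def atoff(px,off):
    d=R.T@np.linalg.inv(K)@np.array([px[0],px[1],1.])
    o=np.array([.5457,.1117,0]);s=((o-C)@HX+off)/(d@HX);return (C+s*d).round(4)
for px,n in(((300.6,163.3),'plate bottom'),((260+335/8,110+503/8),'tip'),((260+310/8,110+355/8),'top plate front edge lower corner mid')):
    for off in(-.09,-.075,-.06,-.0325,-.025,-.02,0): print(n,off,atoff(px,off))
print(np.array([.5457,.1117]))
```

```text
plate bottom -0.09 [0.5684 0.024  0.1682]
plate bottom -0.075 [0.5626 0.0383 0.1484]
plate bottom -0.06 [0.5569 0.0527 0.1285]
plate bottom -0.0325 [0.5463 0.079  0.092 ]
plate bottom -0.025 [0.5434 0.0862 0.0821]
plate bottom -0.02 [0.5415 0.0909 0.0755]
plate bottom 0 [0.5339 0.1101 0.049 ]
tip -0.09 [0.5751 0.0249 0.1345]
tip -0.075 [0.5696 0.0393 0.1136]
tip -0.06 [0.5641 0.0537 0.0926]
tip -0.0325 [0.5539 0.08   0.0543]
tip -0.025 [0.5511 0.0872 0.0438]
tip -0.02 [0.5493 0.092  0.0369]
tip 0 [0.5419 0.1112 0.009 ]
top plate front edge lower corner mid -0.09 [0.5609 0.0229 0.1971]
top plate front edge lower corner mid -0.075 [0.5549 0.0373 0.1781]
top plate front edge lower corner mid -0.06 [0.549  0.0516 0.1591]
top plate front edge lower corner mid -0.0325 [0.538  0.0778 0.1242]
top plate front edge lower corner mid -0.025 [0.535  0.085  0.1147]
top plate front edge lower corner mid -0.02 [0.533  0.0898 0.1084]
top plate front edge lower corner mid 0 [0.5251 0.1089 0.0831]
[0.5457 0.1117]
```

Request:
play_rows(
  increments=[
    [[146, 0.2, 0, 0, 0], [146, 0.2, 0, 0, 0], [146, 0.2, 0, 0, 0], [146, 0.2, 0, 0, 0], [146, 0, 0, 0, 0]],
  ],
)

```text
time_s: 8.52
ee_pos: [0.5456, 0.1117, 0.0005]
eef_rot: [-0.003, 1.57, -3.008]
force: [0.3, 0.0, -1.0]
grip_width: 0.0404
```

Run:
```python
from h import *
show(BAR)
```

```text
t 8.52 grasp [0.5456 0.1117 0.0193] F tool [ 1.02  0.03 -0.32] w 0.0404
d tool cm [-2.97  0.02 -0.  ]
yaw err deg 0.0
```

Request:
play_rows(
  increments=[
    [[146, 0.2, 0, 0, 0], [146, 0.2, 0, 0, 0], [146, 0.2, 0, 0, 0], [146, 0, 0, 0, 0]],
  ],
)

```text
time_s: 8.85
ee_pos: [0.5456, 0.1117, -0.0055]
eef_rot: [-0.028, 1.57, -3.033]
force: [-0.3, 0.8, -1.2]
grip_width: 0.0401
```

Run:
```python
from h import *
show(BAR);snap('s9',260,340,110,190,8,False)
```

```text
t 8.85 grasp [0.5456 0.1117 0.0133] F tool [ 1.19 -0.82  0.16] w 0.0401
d tool cm [-3.57  0.02 -0.  ]
yaw err deg 0.0
```

View pics/s9.png

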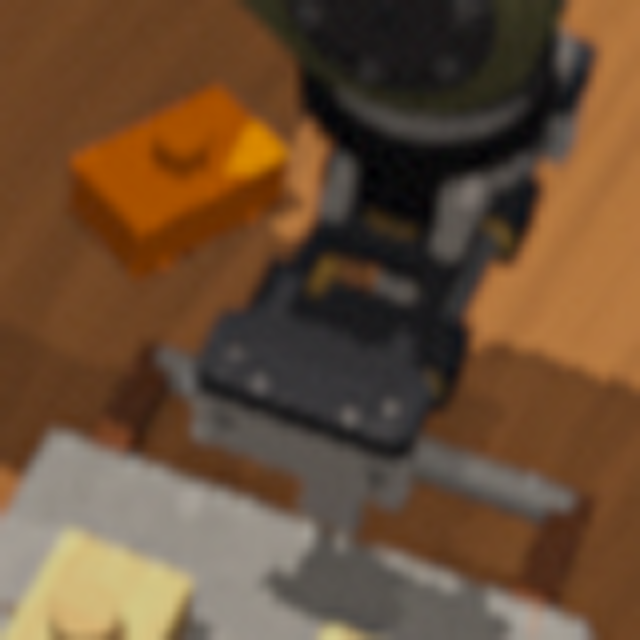

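Request:
play_rows(
  increments=[
    [[165, 0, 0, 0, 0], [180, 0, 0, 0, 0], [190, 0, 0, 0, 0], [196, 0, 0, 0, 0], [202, 0, 0, 0, 0], [206, 0, 0, 0, 0], [206, 0, 0, 0, 0]],
  ],
  newtons=6,
)

```text
time_s: 9.48
ee_pos: [0.5458, 0.1119, -0.005]
eef_rot: [-1.728, 1.571, 1.55]
force: [-0.7, 1.8, -0.4]
grip_width: 0.0177
```

Request:
play_rows(
  increments=[
    [[208, 0, 0, 0, 0], [210, 0, 0, 0, 0], [212, 0, 0, 0, 0], [214, 0, 0, 0, 0]],
  ],
  newtons=6,
)

```text
time_s: 9.82
ee_pos: [0.5457, 0.113, -0.005]
eef_rot: [-1.648, 1.569, 1.63]
force: [-1.5, 12.3, 0.8]
grip_width: 0.0153
```

Run:
```python
from h import *
show(BAR)
```

```text
t 9.82 grasp [0.5457 0.113  0.0138] F tool [ -0.81 -12.37  -0.16] w 0.0153
d tool cm [-3.52  0.14  0.02]
yaw err deg 0.01
```

Request:
play_rows(
  increments=[
    [[214, 0, -0.1, 0, 0], [214, 0, -0.1, 0, 0], [214, 0, 0, 0, 0]],
  ],
)

```text
time_s: 10.07
ee_pos: [0.5456, 0.1137, -0.0051]
eef_rot: [1.387, 1.571, -1.618]
force: [0.6, 0.1, 0.3]
grip_width: 0.0154
```

Run:
```python
from h import *
show(BAR)
```

```text
t 10.07 grasp [0.5456 0.1137 0.0137] F tool [-0.34  0.02 -0.57] w 0.0154
d tool cm [-3.53  0.22  0.02]
yaw err deg 0.01
```

Request:
play_rows(
  increments=[
    [[216, 0, 0, 0, 0], [218, 0, 0, 0, 0], [220, 0, 0, 0, 0], [224, 0, 0, 0, 0]],
  ],
  newtons=10,
)

```text
time_s: 10.4
ee_pos: [0.5455, 0.114, -0.005]
eef_rot: [-1.578, 1.57, 1.7]
force: [-1.2, 5.5, -0.8]
grip_width: 0.0131
```

Run:
```python
from h import *
show(BAR);snap('s10',230,360,130,260,4.5,False)
```

```text
t 10.4 grasp [0.5455 0.114  0.0138] F tool [ 0.81 -5.64  0.45] w 0.0131
d tool cm [-3.53  0.24  0.02]
yaw err deg 0.0
```

View pics/s10.png

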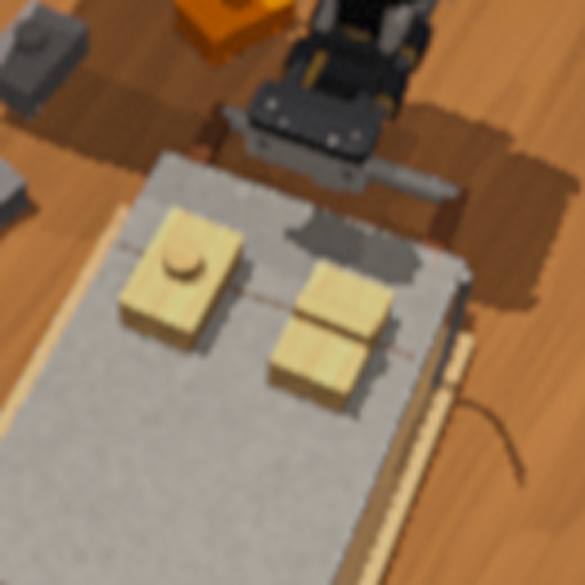

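Request:
play_rows(
  increments=[
    [[224, 0, -0.05, 0, 0], [226, 0, -0.05, 0, 0], [230, 0, 0, 0, 0], [230, 0, 0, 0, 0]],
  ],
  newtons=10,
)

```text
time_s: 10.78
ee_pos: [0.5455, 0.114, -0.0051]
eef_rot: [1.394, 1.57, -1.611]
force: [0.6, -5.0, -0.4]
grip_width: 0.0135
```

Run:
```python
from h import *
show(BAR)
```

```text
t 10.78 grasp [0.5455 0.114  0.0137] F tool [0.38 5.01 0.07] w 0.0135
d tool cm [-3.53  0.25  0.02]
yaw err deg -0.01
```

Request:
play_rows(
  increments=[
    [[230, 0, 0.05, 0, 0], [230, -0.06, 0, 0, 0], [230, -0.1, 0, 0, 0], [230, -0.1, 0, 0, 0], [230, -0.14, 0, 0, 0], [230, -0.15, 0.01, 0, 0], [230, -0.15, 0, 0, 0]],
  ],
  newtons=12,
)

```text
time_s: 11.37
ee_pos: [0.5455, 0.1139, 0.0018]
eef_rot: [0.609, 1.57, -2.397]
force: [3.9, -3.6, -8.8]
grip_width: 0.0136
```

Run:
```python
from h import *
show(BAR);snap('s11',230,360,110,240,4.5,False)
```

```text
t 11.37 grasp [0.5455 0.1139 0.0206] F tool [ 8.83  4.08 -3.33] w 0.0136
d tool cm [-2.84  0.25  0.01]
yaw err deg 0.0
```

View pics/s11.png

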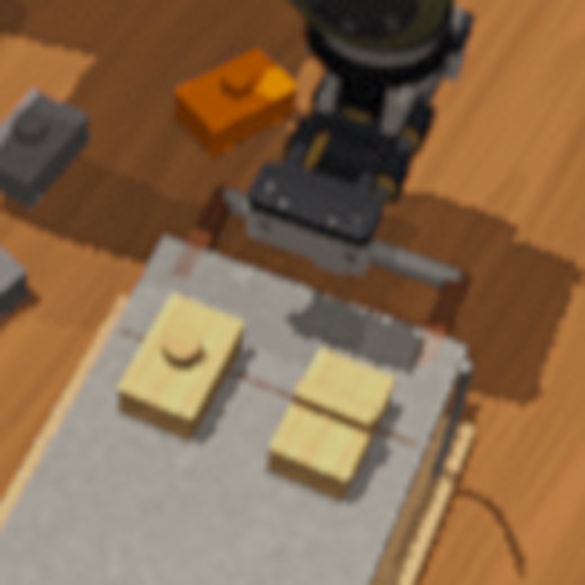

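Request:
play_rows(
  increments=[
    [[230, -0.2, 0.02, -0.02, 0], [230, -0.2, 0.02, -0.01, 0], [230, -0.2, 0.01, 0, 0], [230, -0.2, 0.01, 0, 0], [230, -0.2, 0.01, 0, 0], [230, -0.2, 0.01, 0, 0], [230, -0.2, 0.01, 0, 0], [230, -0.2, 0.01, 0, 0], [230, -0.2, 0.02, 0, 0], [230, -0.2, 0.02, 0, 0], [230, -0.2, 0.02, 0, 0], [230, -0.2, 0.02, 0, 0]],
  ],
)

```text
time_s: 12.42
ee_pos: [0.5457, 0.1127, 0.0261]
eef_rot: [-0.659, 1.57, 2.619]
force: [-3.3, 4.5, -8.0]
grip_width: 0.0135
```

```bash
cat >> h.py <<'E'
B0=np.array([.5455,.114,-.0051]) # reported tcp at pinch, level
def tilt():
    o,R,g=st();d=o['ee_pos']-B0
    th=np.arcsin(d[2]/.355);F=R.T@o['force']
    print('t',round(o['time_s'],2),'theta(z)',th.round(4),'dy now',round(100*-(d@HX),3),'dy ideal',round(35.5*(1-np.cos(th)),3),'side',round(100*d[:2]@np.array([.9907,.1357]),3),'F tool',F.round(1),'|F|',np.linalg.norm(F).round(1),'w',round(o['grip_width']*1e3,2))
E
python3 - <<'E'
from h import *
tilt();snap('s12',230,360,110,240,4.5,False)
E
```

```text
t 12.42 theta(z) 0.0879 dy now 0.135 dy ideal 0.137 side 0.007 F tool [ 8.  -4.9  2.7] |F| 9.7 w 13.46
```

View pics/s12.png

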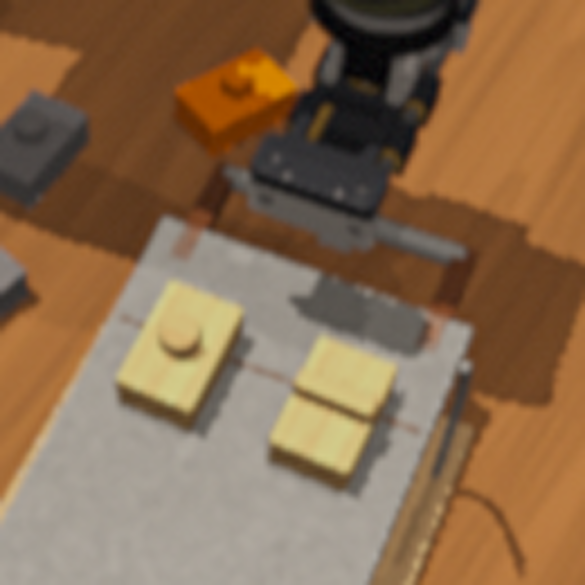

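Request:
play_rows(
  increments=[
    [[230, -0.18, -0.01, 0.01, 0], [230, -0.18, 0, 0.01, 0], [230, -0.18, 0.02, 0, 0], [230, -0.18, 0.02, 0, 0], [230, -0.18, 0.02, 0, 0], [230, -0.18, 0.02, 0, 0], [230, -0.18, 0.02, 0, 0], [230, -0.18, 0.02, 0, 0], [230, -0.18, 0.03, 0, 0], [230, -0.18, 0.03, 0, 0]],
  ],
)

```text
time_s: 13.3
ee_pos: [0.546, 0.1107, 0.0441]
eef_rot: [-0.98, 1.571, 2.298]
force: [-2.8, 2.2, -8.1]
grip_width: 0.0134
```

```bash
cat >> h.py <<'E'
def boardT(th):
    X=HX*np.cos(th)+np.array([0,0,np.sin(th)]);Z=np.array([0,0,np.cos(th)])-HX*np.sin(th);Y=np.array([-.9907,-.1357,0])
    H=np.array([.5455,.114,.049])-.355*HX
    return H,X,Y,Z
def blocks(name=None,th=None):
    # wooden-yellow top faces on scene image -> board coordinates (x from lip, mm)
    o,R,g=st()
    if th is None: th=np.arcsin((o['ee_pos'][2]-B0[2])/.355)
    s=ctrl.camera('scene')[:,:,::-1].copy()
    if name: cv2.imwrite('pics/raw_'+name+'.png',s)
    H,X,Y,Z=boardT(th);K,Rc,t=cam('scene');C=-Rc.T@t
    # rectify the plane of block tops (6+28 mm above mid-plane) : 2 px/mm... homography
    P0=H+Z*.034
    M=K@np.column_stack([Rc@X,Rc@Y,Rc@P0+t])  # (x,y,1)->px
    # rect pixel (u,v): u = 2*(y*1000+110), v=2*(320-x*1000)
    A=np.array([[0,-.0005,.320],[.0005,0,-.110],[0,0,1]])
    w=cv2.warpPerspective(s,M@A,(440,640),flags=cv2.WARP_INVERSE_MAP|cv2.INTER_LINEAR)
    hsv=cv2.cvtColor(w,cv2.COLOR_BGR2HSV)
    m=cv2.inRange(hsv,(18,70,150),(35,255,255)); m[:, :20]=0; m[:,-20:]=0
    m=cv2.morphologyEx(m,cv2.MORPH_OPEN,np.ones((5,5)))
    n,l,sts,c=cv2.connectedComponentsWithStats(m)
    for i in range(1,n):
        if sts[i,4]>3000:
            x=320-c[i][1]/2-20;y=c[i][0]/2-110
            print('  blob x_lip',x.round(1),'y',y.round(1),'area',sts[i,4],'x range',320-20-(sts[i,1]+sts[i,3])/2,320-20-sts[i,1]/2,'y',sts[i,0]/2-110,(sts[i,0]+sts[i,2])/2-110)
    if name: cv2.imwrite('pics/rect_'+name+'.png',w)
E
python3 - <<'E'
from h import *
tilt();blocks('a')
E
```

```text
t 13.3 theta(z) 0.1391 dy now 0.335 dy ideal 0.343 side 0.009 F tool [ 8.1 -2.5  2.4] |F| 8.9 w 13.39
  blob x_lip 216.9 y -43.9 area 6368 x range 198.5 235.0 y -67.5 -19.0
  blob x_lip 199.2 y 44.6 area 12208 x range 163.5 234.5 y 21.0 68.5
  blob x_lip 179.9 y -43.8 area 5548 x range 163.5 196.0 y -66.5 -21.0
```

View pics/rect_a.png

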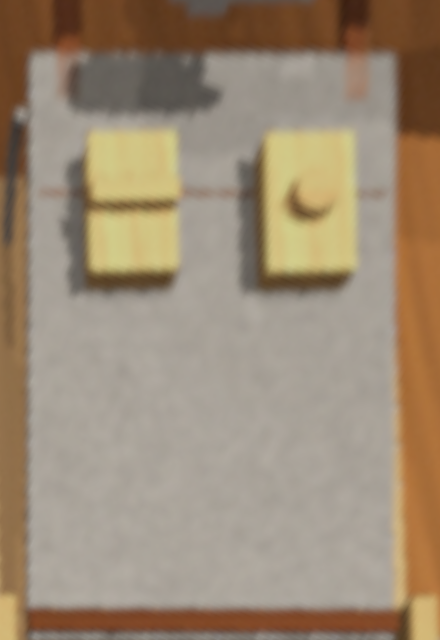

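Request:
play_rows(
  increments=[
    [[230, -0.044, 0, 0, 0], [230, -0.044, 0, 0, 0], [230, -0.044, 0, 0, 0], [230, -0.044, 0, 0, 0], [230, -0.044, 0.01, 0, 0], [230, -0.044, 0.01, 0, 0], [230, -0.044, 0.01, 0, 0], [230, -0.044, 0.01, 0, 0]],
  ],
)

```text
time_s: 14.02
ee_pos: [0.5461, 0.1102, 0.0475]
eef_rot: [-0.409, 1.571, 2.869]
force: [-3.5, 1.0, -8.2]
grip_width: 0.0138
```

Run:
```python
from h import *
tilt();blocks()
```

```text
t 14.02 theta(z) 0.1487 dy now 0.38 dy ideal 0.392 side 0.011 F tool [ 8.2 -1.5  3.3] |F| 8.9 w 13.83
  blob x_lip 216.9 y -43.9 area 6372 x range 198.5 235.0 y -67.5 -19.0
  blob x_lip 199.1 y 44.8 area 12208 x range 163.5 234.5 y 21.5 68.5
  blob x_lip 180.1 y -43.7 area 5553 x range 164.0 197.0 y -66.5 -21.0
```

Steady to about 0.1 mm; stepping on in 0.01 rad steps.

Request:
play_rows(
  increments=[
    [[230, -0.044, 0, 0.01, 0], [230, -0.044, 0.01, 0.01, 0], [230, -0.044, 0, 0, 0], [230, -0.044, 0.01, 0, 0], [230, -0.044, 0.01, 0, 0], [230, -0.044, 0.01, 0, 0], [230, -0.044, 0.01, 0, 0], [230, -0.044, 0.01, 0, 0]],
  ],
)

```text
time_s: 14.73
ee_pos: [0.5462, 0.1097, 0.0511]
eef_rot: [-2.826, 1.57, 0.451]
force: [-1.2, 0.8, -8.2]
grip_width: 0.0136
```

Run:
```python
from h import *
tilt();blocks()
```

```text
t 14.73 theta(z) 0.159 dy now 0.434 dy ideal 0.448 side 0.009 F tool [ 8.2 -0.9  1.1] |F| 8.3 w 13.57
  blob x_lip 216.7 y -44.1 area 6360 x range 198.5 235.0 y -67.5 -19.0
  blob x_lip 199.2 y 44.6 area 12175 x range 163.5 234.5 y 21.5 68.0
  blob x_lip 179.8 y -43.5 area 5538 x range 164.0 196.0 y -66.5 -20.0
```

Request:
play_rows(
  increments=[
    [[230, -0.044, 0.01, 0, 0], [230, -0.044, 0, 0, 0], [230, -0.044, 0.01, 0, 0], [230, -0.044, 0, 0, 0], [230, -0.044, 0.01, 0, 0], [230, -0.044, 0.01, 0, 0], [230, -0.044, 0.01, 0, 0], [230, -0.044, 0.01, 0, 0]],
  ],
)

```text
time_s: 15.45
ee_pos: [0.5462, 0.1092, 0.0546]
eef_rot: [-2.673, 1.57, 0.605]
force: [0.7, 2.6, -8.4]
grip_width: 0.0131
```

Run:
```python
from h import *
tilt();blocks()
```

```text
t 15.45 theta(z) 0.1691 dy now 0.489 dy ideal 0.506 side 0.006 F tool [ 8.4 -2.5 -1. ] |F| 8.9 w 13.12
  blob x_lip 216.8 y -43.8 area 6468 x range 198.5 235.5 y -67.5 -18.5
  blob x_lip 199.2 y 44.7 area 12281 x range 163.5 234.5 y 21.0 68.5
  blob x_lip 179.8 y -43.7 area 5488 x range 164.0 196.5 y -66.5 -20.5
```

Request:
play_rows(
  increments=[
    [[230, -0.044, 0, 0, 0], [230, -0.044, 0, 0, 0], [230, -0.044, 0.01, 0, 0], [230, -0.044, 0.01, 0, 0], [230, -0.044, 0.01, 0, 0], [230, -0.044, 0.01, 0, 0], [230, -0.044, 0.01, 0, 0], [230, -0.044, 0.01, 0, 0]],
  ],
)

```text
time_s: 16.17
ee_pos: [0.5462, 0.1086, 0.0581]
eef_rot: [-2.325, 1.571, 0.953]
force: [0.9, 3.3, -6.9]
grip_width: 0.0137
```

Run:
```python
from h import *
tilt();blocks()
```

```text
t 16.17 theta(z) 0.1791 dy now 0.549 dy ideal 0.568 side -0.0 F tool [ 6.9 -3.1 -1.3] |F| 7.7 w 13.7
  blob x_lip 216.7 y -43.9 area 6429 x range 198.0 235.0 y -67.5 -19.0
  blob x_lip 199.2 y 44.6 area 12131 x range 163.5 234.5 y 21.5 69.0
  blob x_lip 179.9 y -43.8 area 5465 x range 164.0 197.0 y -66.5 -21.0
```

Request:
play_rows(
  increments=[
    [[230, -0.044, 0, 0, 0], [230, -0.044, 0, 0, 0], [230, -0.044, 0, 0, 0], [230, -0.044, 0.01, 0, 0], [230, -0.044, 0.01, 0, 0], [230, -0.044, 0.01, 0, 0], [230, -0.044, 0.01, 0, 0], [230, -0.044, 0.01, 0, 0]],
  ],
)

```text
time_s: 16.88
ee_pos: [0.5463, 0.1079, 0.0616]
eef_rot: [3.039, 1.571, 0.034]
force: [2.4, 0.8, -7.9]
grip_width: 0.0135
```

Run:
```python
from h import *
tilt();blocks()
```

```text
t 16.88 theta(z) 0.189 dy now 0.612 dy ideal 0.632 side -0.002 F tool [ 7.9 -0.5 -2.5] |F| 8.3 w 13.54
  blob x_lip 216.6 y -44.1 area 6401 x range 198.0 235.0 y -67.5 -19.0
  blob x_lip 199.2 y 44.7 area 12183 x range 163.5 234.5 y 21.5 68.5
  blob x_lip 179.8 y -43.5 area 5477 x range 164.0 197.0 y -66.5 -20.5
```

Request:
play_rows(
  increments=[
    [[230, -0.044, 0, 0, 0], [230, -0.044, 0.01, 0, 0], [230, -0.044, 0.01, 0, 0], [230, -0.044, 0.01, 0, 0], [230, -0.044, 0.01, 0, 0], [230, -0.044, 0.01, 0, 0], [230, -0.044, 0.01, 0, 0], [230, -0.044, 0.01, 0, 0]],
  ],
)

```text
time_s: 17.6
ee_pos: [0.5464, 0.1073, 0.0651]
eef_rot: [-2.645, 1.571, 0.633]
force: [2.6, 0.9, -8.0]
grip_width: 0.0133
```

Run:
```python
from h import *
tilt();blocks()
```

```text
t 17.6 theta(z) 0.1991 dy now 0.676 dy ideal 0.702 side -0.003 F tool [ 8.  -0.5 -2.7] |F| 8.4 w 13.3
  blob x_lip 216.6 y -43.9 area 6511 x range 198.0 235.0 y -67.5 -18.5
  blob x_lip 199.3 y 44.7 area 12148 x range 163.5 234.5 y 21.5 69.0
  blob x_lip 179.7 y -43.7 area 5413 x range 164.0 195.5 y -66.5 -20.5
```

Request:
play_rows(
  increments=[
    [[230, -0.044, 0, -0.01, 0], [230, -0.044, 0.01, 0, 0], [230, -0.044, 0.01, 0, 0], [230, -0.044, 0.01, 0, 0], [230, -0.044, 0.01, 0, 0], [230, -0.044, 0.01, 0, 0], [230, -0.044, 0.01, 0, 0], [230, -0.044, 0.01, 0, 0]],
  ],
)

```text
time_s: 18.32
ee_pos: [0.5465, 0.1066, 0.0686]
eef_rot: [-0.286, 1.571, 2.992]
force: [1.2, -0.7, -8.2]
grip_width: 0.0136
```

Run:
```python
from h import *
tilt();blocks()
```

```text
t 18.32 theta(z) 0.2092 dy now 0.749 dy ideal 0.774 side -0.001 F tool [ 8.2  0.9 -1.1] |F| 8.3 w 13.61
  blob x_lip 216.5 y -44.0 area 6469 x range 198.0 235.5 y -68.0 -18.5
  blob x_lip 199.2 y 44.6 area 12206 x range 163.5 234.5 y 21.0 68.5
  blob x_lip 179.7 y -43.9 area 5365 x range 164.0 196.0 y -66.5 -21.0
```

Request:
play_rows(
  increments=[
    [[230, -0.044, 0.01, 0, 0], [230, -0.044, 0.01, 0, 0], [230, -0.044, 0.01, 0, 0], [230, -0.044, 0.01, 0, 0], [230, -0.044, 0.01, 0, 0], [230, -0.044, 0.01, 0, 0], [230, -0.044, 0.01, 0, 0], [230, -0.044, 0.01, 0, 0]],
  ],
)

```text
time_s: 19.03
ee_pos: [0.5466, 0.1059, 0.0722]
eef_rot: [-1.007, 1.571, 2.271]
force: [-0.4, 1.9, -9.0]
grip_width: 0.0138
```

Run:
```python
from h import *
tilt();blocks()
```

```text
t 19.03 theta(z) 0.2194 dy now 0.821 dy ideal 0.851 side -0.0 F tool [ 9.  -1.9  0.2] |F| 9.2 w 13.81
  blob x_lip 199.7 y -43.9 area 11859 x range 164.0 235.0 y -67.5 -19.0
  blob x_lip 199.2 y 44.6 area 12197 x range 163.5 234.5 y 21.0 68.5
```

Request:
play_rows(
  increments=[
    [[230, -0.044, 0.01, 0, 0], [230, -0.044, 0.01, 0, 0], [230, -0.044, 0.01, 0, 0], [230, -0.044, 0.01, 0, 0], [230, -0.044, 0.01, 0, 0], [230, -0.044, 0.01, 0, 0], [230, -0.044, 0.01, 0, 0], [230, -0.044, 0.01, 0, 0]],
  ],
)

```text
time_s: 19.75
ee_pos: [0.5467, 0.1051, 0.0757]
eef_rot: [-1.394, 1.571, 1.883]
force: [-0.1, 2.8, -7.9]
grip_width: 0.0136
```

Run:
```python
from h import *
tilt();blocks()
```

```text
t 19.75 theta(z) 0.2296 dy now 0.901 dy ideal 0.932 side 0.002 F tool [ 7.9 -2.8 -0.3] |F| 8.4 w 13.56
  blob x_lip 216.4 y -44.0 area 6526 x range 197.5 235.5 y -67.5 -18.5
  blob x_lip 199.2 y 44.5 area 12135 x range 163.5 234.5 y 21.0 68.5
  blob x_lip 179.7 y -43.7 area 5361 x range 164.0 196.5 y -66.5 -20.5
```

Request:
play_rows(
  increments=[
    [[230, -0.044, 0, 0, 0], [230, -0.044, 0.01, 0, 0], [230, -0.044, 0.01, 0, 0], [230, -0.044, 0.01, 0, 0], [230, -0.044, 0.01, 0, 0], [230, -0.044, 0.01, 0, 0], [230, -0.044, 0.01, 0, 0], [230, -0.044, 0.01, 0, 0]],
  ],
)

```text
time_s: 20.47
ee_pos: [0.5469, 0.1043, 0.0792]
eef_rot: [0.903, 1.571, -2.102]
force: [-1.3, 2.8, -8.4]
grip_width: 0.0133
```

Run:
```python
from h import *
tilt();blocks()
```

```text
t 20.47 theta(z) 0.2397 dy now 0.983 dy ideal 1.015 side 0.003 F tool [ 8.4 -2.9  0.9] |F| 8.9 w 13.32
  blob x_lip 216.3 y -44.1 area 6509 x range 197.5 235.5 y -67.5 -19.0
  blob x_lip 199.3 y 44.6 area 12148 x range 163.5 234.5 y 21.0 68.5
  blob x_lip 179.6 y -43.7 area 5340 x range 164.0 196.5 y -66.5 -20.5
```

Request:
play_rows(
  increments=[
    [[230, -0.044, 0, 0, 0], [230, -0.044, 0.01, 0, 0], [230, -0.044, 0.01, 0, 0], [230, -0.044, 0.01, 0, 0], [230, -0.044, 0.01, 0, 0], [230, -0.044, 0.01, 0, 0], [230, -0.044, 0.01, 0, 0], [230, -0.044, 0.01, 0, 0]],
  ],
)

```text
time_s: 21.18
ee_pos: [0.547, 0.1035, 0.0827]
eef_rot: [1.218, 1.571, -1.787]
force: [0.7, -0.9, -9.2]
grip_width: 0.0136
```

Run:
```python
from h import *
tilt();blocks()
```

```text
t 21.18 theta(z) 0.2499 dy now 1.065 dy ideal 1.102 side 0.002 F tool [ 9.2  1.  -0.5] |F| 9.3 w 13.57
  blob x_lip 216.2 y -44.2 area 6501 x range 197.0 235.0 y -68.0 -19.0
  blob x_lip 199.2 y 44.3 area 12037 x range 163.5 234.5 y 21.0 68.0
  blob x_lip 179.7 y -43.7 area 5311 x range 164.0 196.5 y -66.5 -21.0
```

Request:
play_rows(
  increments=[
    [[230, -0.044, 0.01, 0, 0], [230, -0.044, 0.01, 0, 0], [230, -0.044, 0.01, 0, 0], [230, -0.044, 0.01, 0, 0], [230, -0.044, 0.01, 0, 0], [230, -0.044, 0.01, 0, 0], [230, -0.044, 0.02, 0, 0], [230, -0.044, 0.01, 0, 0]],
  ],
)

```text
time_s: 21.9
ee_pos: [0.5471, 0.1026, 0.0862]
eef_rot: [0.962, 1.571, -2.044]
force: [0.2, -3.0, -8.8]
grip_width: 0.0136
```

Run:
```python
from h import *
tilt();blocks()
```

```text
t 21.9 theta(z) 0.2601 dy now 1.148 dy ideal 1.194 side 0.001 F tool [8.8 3.  0.2] |F| 9.3 w 13.64
  blob x_lip 216.2 y -44.0 area 6596 x range 197.0 235.0 y -68.0 -19.0
  blob x_lip 199.4 y 44.6 area 12100 x range 163.5 234.5 y 21.0 68.5
  blob x_lip 179.6 y -43.6 area 5293 x range 164.0 196.0 y -66.5 -20.5
```

Request:
play_rows(
  increments=[
    [[230, -0.043, 0.02, 0, 0], [230, -0.043, 0.02, 0, 0], [230, -0.043, 0.02, 0, 0], [230, -0.043, 0.01, 0, 0], [230, -0.043, 0.01, 0, 0], [230, -0.043, 0.01, 0, 0], [230, -0.043, 0.01, 0, 0], [230, -0.043, 0.01, 0, 0]],
  ],
)

```text
time_s: 22.62
ee_pos: [0.5472, 0.1017, 0.0897]
eef_rot: [-1.449, 1.571, 1.829]
force: [-0.5, 0.2, -8.9]
grip_width: 0.0135
```

Run:
```python
from h import *
tilt();blocks()
```

```text
t 22.62 theta(z) 0.2703 dy now 1.242 dy ideal 1.289 side 0.003 F tool [ 8.9 -0.3  0.4] |F| 8.9 w 13.54
  blob x_lip 216.1 y -44.2 area 6590 x range 196.5 235.0 y -68.0 -19.0
  blob x_lip 199.3 y 44.6 area 12130 x range 164.0 234.5 y 21.0 68.5
  blob x_lip 179.5 y -43.7 area 5292 x range 164.0 196.0 y -66.5 -20.5
```

Request:
play_rows(
  increments=[
    [[230, -0.043, 0.01, 0, 0], [230, -0.043, 0.01, 0, 0], [230, -0.043, 0.01, 0, 0], [230, -0.043, 0.01, 0, 0], [230, -0.043, 0.01, 0, 0], [230, -0.043, 0.01, 0, 0], [230, -0.043, 0.02, 0, 0], [230, -0.043, 0.01, 0, 0]],
  ],
)

```text
time_s: 23.33
ee_pos: [0.5474, 0.1008, 0.0931]
eef_rot: [-2.123, 1.571, 1.155]
force: [-0.1, 0.6, -9.2]
grip_width: 0.0133
```

Run:
```python
from h import *
tilt();blocks()
```

```text
t 23.33 theta(z) 0.2803 dy now 1.336 dy ideal 1.386 side 0.005 F tool [ 9.2 -0.6  0. ] |F| 9.2 w 13.33
  blob x_lip 199.9 y -44.0 area 11876 x range 164.0 235.0 y -68.0 -19.5
  blob x_lip 199.4 y 44.5 area 12098 x range 164.0 234.5 y 21.5 68.0
```

Request:
play_rows(
  increments=[
    [[230, -0.043, 0.01, 0, 0], [230, -0.043, 0.01, 0, 0], [230, -0.043, 0.01, 0, 0], [230, -0.043, 0.01, 0, 0], [230, -0.043, 0.01, 0, 0], [230, -0.043, 0.01, 0, 0], [230, -0.043, 0.02, 0, 0], [230, -0.043, 0.01, 0, 0]],
  ],
)

```text
time_s: 24.05
ee_pos: [0.5475, 0.0998, 0.0965]
eef_rot: [-0.038, 1.571, -3.044]
force: [0.4, -1.3, -9.0]
grip_width: 0.0133
```

Run:
```python
from h import *
tilt();blocks('b')
```

```text
t 24.05 theta(z) 0.2903 dy now 1.434 dy ideal 1.485 side 0.003 F tool [ 9.   1.3 -0.2] |F| 9.1 w 13.31
  blob x_lip 200.0 y -43.9 area 11894 x range 164.0 235.5 y -68.0 -18.5
  blob x_lip 199.5 y 44.5 area 12117 x range 164.0 234.5 y 21.5 68.0
```

View pics/raw_b.png

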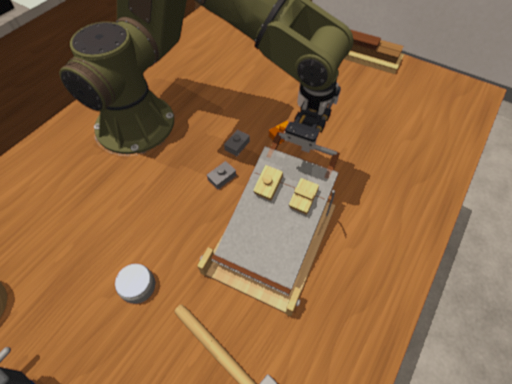

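Request:
play_rows(
  increments=[
    [[230, -0.043, 0.02, 0, 0], [230, -0.043, 0.01, 0, 0], [230, -0.043, 0.02, 0, 0], [230, -0.043, 0.01, 0, 0], [230, -0.043, 0.01, 0, 0], [230, -0.043, 0.01, 0, 0], [230, -0.043, 0.02, 0, 0], [230, -0.043, 0.01, 0, 0]],
  ],
)

```text
time_s: 24.77
ee_pos: [0.5476, 0.0988, 0.1]
eef_rot: [-1.787, 1.571, 1.491]
force: [-0.1, -0.2, -8.8]
grip_width: 0.0133
```

Run:
```python
from h import *
tilt();blocks()
```

```text
t 24.77 theta(z) 0.3006 dy now 1.535 dy ideal 1.592 side 0.003 F tool [8.8 0.1 0.1] |F| 8.8 w 13.28
  blob x_lip 199.9 y -44.0 area 11895 x range 164.0 235.0 y -67.5 -19.0
  blob x_lip 199.4 y 44.5 area 12092 x range 164.0 234.5 y 21.5 68.0
```

Request:
play_rows(
  increments=[
    [[230, -0.043, 0.02, 0, 0], [230, -0.043, 0.01, 0, 0], [230, -0.043, 0.02, 0, 0], [230, -0.043, 0.01, 0, 0], [230, -0.043, 0.01, 0, 0], [230, -0.043, 0.01, 0, 0], [230, -0.043, 0.02, 0, 0], [230, -0.043, 0.01, 0, 0]],
  ],
)

```text
time_s: 25.48
ee_pos: [0.5478, 0.0977, 0.1035]
eef_rot: [-2.134, 1.571, 1.144]
force: [-0.9, 2.4, -8.5]
grip_width: 0.0136
```

Run:
```python
from h import *
tilt();blocks()
```

```text
t 25.48 theta(z) 0.3108 dy now 1.642 dy ideal 1.701 side 0.006 F tool [ 8.5 -2.5  0.6] |F| 8.9 w 13.6
  blob x_lip 200.0 y -43.9 area 11922 x range 164.0 235.5 y -68.0 -19.5
  blob x_lip 199.5 y 44.5 area 12092 x range 164.0 234.5 y 21.5 68.5
```

Request:
play_rows(
  increments=[
    [[230, -0.043, 0.01, 0, 0], [230, -0.043, 0.01, 0, 0], [230, -0.043, 0.01, 0, 0], [230, -0.043, 0.01, 0, 0], [230, -0.043, 0.01, 0, 0], [230, -0.043, 0.01, 0, 0], [230, -0.043, 0.02, 0, 0], [230, -0.043, 0.01, 0, 0]],
  ],
)

```text
time_s: 26.2
ee_pos: [0.5479, 0.0966, 0.1069]
eef_rot: [1.546, 1.571, -1.46]
force: [-0.3, 0.6, -8.8]
grip_width: 0.0133
```

Run:
```python
from h import *
tilt();blocks()
```

```text
t 26.2 theta(z) 0.3208 dy now 1.752 dy ideal 1.811 side 0.005 F tool [ 8.8 -0.6  0.3] |F| 8.8 w 13.29
  blob x_lip 215.9 y -44.1 area 6736 x range 196.5 235.5 y -68.0 -19.0
  blob x_lip 199.4 y 44.5 area 12089 x range 164.0 235.0 y 21.0 68.0
  blob x_lip 179.5 y -43.6 area 5214 x range 164.0 196.5 y -66.5 -21.0
```

Request:
play_rows(
  increments=[
    [[230, -0.043, 0.02, 0, 0], [230, -0.043, 0.01, 0, 0], [230, -0.043, 0.02, 0, 0], [230, -0.043, 0.01, 0, 0], [230, -0.043, 0.01, 0, 0], [230, -0.043, 0.01, 0, 0], [230, -0.043, 0.02, 0, 0], [230, -0.043, 0.01, 0, 0]],
  ],
)

```text
time_s: 26.92
ee_pos: [0.5481, 0.0956, 0.1103]
eef_rot: [1.059, 1.571, -1.947]
force: [0.1, -0.4, -9.6]
grip_width: 0.0133
```

Run:
```python
from h import *
tilt();blocks()
```

```text
t 26.92 theta(z) 0.331 dy now 1.861 dy ideal 1.927 side 0.003 F tool [ 9.6  0.4 -0.1] |F| 9.6 w 13.3
  blob x_lip 200.1 y -43.9 area 11988 x range 164.0 235.5 y -68.0 -19.0
  blob x_lip 199.6 y 44.4 area 12100 x range 164.0 234.5 y 21.0 68.0
```

Request:
play_rows(
  increments=[
    [[230, -0.043, 0.02, 0, 0], [230, -0.043, 0.01, 0, 0], [230, -0.043, 0.02, 0, 0], [230, -0.043, 0.01, 0, 0], [230, -0.043, 0.01, 0, 0], [230, -0.043, 0.01, 0, 0], [230, -0.043, 0.02, 0, 0], [230, -0.043, 0.02, 0, 0]],
  ],
)

```text
time_s: 27.63
ee_pos: [0.5482, 0.0944, 0.1137]
eef_rot: [0.674, 1.571, -2.332]
force: [0.4, -1.5, -8.6]
grip_width: 0.0136
```

Run:
```python
from h import *
tilt();blocks()
```

```text
t 27.63 theta(z) 0.3413 dy now 1.974 dy ideal 2.048 side 0.003 F tool [ 8.6  1.6 -0.2] |F| 8.7 w 13.62
  blob x_lip 200.1 y -43.9 area 11929 x range 164.5 235.5 y -67.5 -19.5
  blob x_lip 199.6 y 44.5 area 12156 x range 164.0 234.5 y 21.0 68.0
```

Request:
play_rows(
  increments=[
    [[230, -0.042, 0.02, 0, 0], [230, -0.042, 0.02, 0, 0], [230, -0.042, 0.02, 0, 0], [230, -0.042, 0.01, 0, 0], [230, -0.042, 0.02, 0, 0], [230, -0.042, 0.01, 0, 0], [230, -0.042, 0.02, 0, 0], [230, -0.042, 0.02, 0, 0]],
  ],
)

```text
time_s: 28.35
ee_pos: [0.5484, 0.0933, 0.1172]
eef_rot: [-1.725, 1.571, 1.553]
force: [0.1, 2.2, -7.7]
grip_width: 0.0134
```

Run:
```python
from h import *
tilt();blocks()
```

```text
t 28.35 theta(z) 0.3516 dy now 2.094 dy ideal 2.171 side 0.005 F tool [ 7.7 -2.1 -0.4] |F| 8.0 w 13.39
  blob x_lip 200.1 y -43.9 area 11943 x range 164.5 235.5 y -67.5 -19.5
  blob x_lip 199.5 y 44.4 area 12085 x range 164.0 234.5 y 21.5 67.5
```

Request:
play_rows(
  increments=[
    [[230, -0.042, 0.01, 0, 0], [230, -0.042, 0.01, 0, 0], [230, -0.042, 0.01, 0, 0], [230, -0.042, 0.01, 0, 0], [230, -0.042, 0.02, 0, 0], [230, -0.042, 0.01, 0, 0], [230, -0.042, 0.02, 0, 0], [230, -0.042, 0.02, 0, 0]],
  ],
)

```text
time_s: 29.07
ee_pos: [0.5486, 0.0921, 0.1205]
eef_rot: [-1.753, 1.571, 1.525]
force: [0.6, 1.3, -8.1]
grip_width: 0.0136
```

Run:
```python
from h import *
tilt();blocks()
```

```text
t 29.07 theta(z) 0.3616 dy now 2.214 dy ideal 2.295 side 0.006 F tool [ 8.1 -1.2 -0.7] |F| 8.2 w 13.61
  blob x_lip 200.1 y -44.0 area 11924 x range 164.5 235.5 y -67.5 -20.0
  blob x_lip 199.5 y 44.5 area 12157 x range 164.0 235.0 y 21.5 68.5
```

Request:
play_rows(
  increments=[
    [[230, -0.042, 0.02, 0, 0], [230, -0.042, 0.01, 0, 0], [230, -0.042, 0.02, 0, 0], [230, -0.042, 0.01, 0, 0], [230, -0.042, 0.02, 0, 0], [230, -0.042, 0.01, 0, 0], [230, -0.042, 0.02, 0, 0], [230, -0.042, 0.01, 0, 0]],
  ],
)

```text
time_s: 29.78
ee_pos: [0.5487, 0.0908, 0.1238]
eef_rot: [-2.871, 1.571, 0.407]
force: [0.1, 2.6, -6.6]
grip_width: 0.0136
```

Run:
```python
from h import *
tilt();blocks()
```

```text
t 29.78 theta(z) 0.3717 dy now 2.341 dy ideal 2.425 side 0.006 F tool [ 6.6 -2.5 -0.4] |F| 7.1 w 13.61
  blob x_lip 199.6 y 44.5 area 12109 x range 164.0 234.5 y 21.5 68.0
  blob x_lip 194.4 y -44.0 area 11999 x range 158.5 229.5 y -67.5 -19.5
```

Request:
play_rows(
  increments=[
    [[230, 0, 0, 0, 0], [230, 0, -0.01, 0, 0], [230, 0, -0.01, 0, 0], [230, 0, 0, 0, 0]],
  ],
)

```text
time_s: 30.17
ee_pos: [0.5488, 0.0908, 0.1239]
eef_rot: [1.888, 1.57, -1.118]
force: [-1.5, -0.6, -5.8]
grip_width: 0.0136
```

Run:
```python
from h import *
tilt();blocks('c')
```

```text
t 30.17 theta(z) 0.3719 dy now 2.342 dy ideal 2.427 side 0.008 F tool [5.8 0.4 1.6] |F| 6.0 w 13.56
  blob x_lip 199.7 y 44.4 area 12081 x range 164.0 234.5 y 21.5 67.5
  blob x_lip 176.1 y -44.4 area 12225 x range 140.0 211.5 y -68.0 -20.5
```

View pics/rect_c.png

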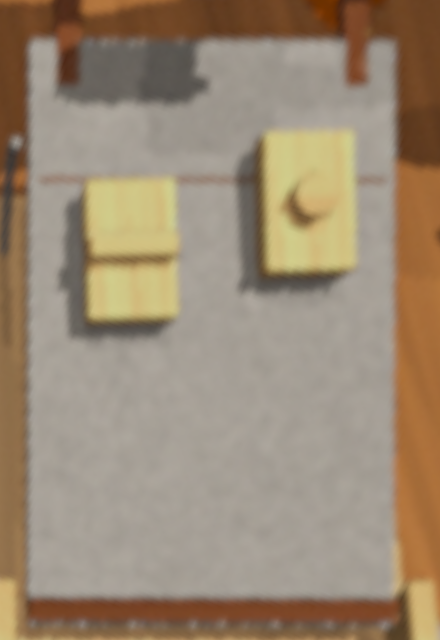

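The crossbar block (left lane, top edge at v≈178) is sliding, now at x≈176 mm. The knob block still stands across the start line at x≈199.6. Holding the angle.

Request:
play_rows(
  increments=[
    [[230, 0, 0, 0, 0], [230, 0, 0, 0, 0], [230, 0, 0, 0, 0], [230, 0, 0, 0, 0], [230, 0, 0, 0, 0], [230, 0, 0, 0, 0], [230, 0, 0, 0, 0], [230, 0, 0, 0, 0], [230, 0, 0, 0, 0], [230, 0, 0, 0, 0], [230, 0, 0, 0, 0], [230, 0, 0, 0, 0]],
  ],
)

```text
time_s: 31.22
ee_pos: [0.5487, 0.0908, 0.1239]
eef_rot: [1.933, 1.57, -1.072]
force: [-0.4, -5.3, -3.3]
grip_width: 0.0138
```

Run:
```python
from h import *
tilt();blocks('d')
```

```text
t 31.22 theta(z) 0.3718 dy now 2.338 dy ideal 2.425 side 0.007 F tool [3.3 5.2 1.1] |F| 6.2 w 13.81
  blob x_lip 199.6 y 44.5 area 12091 x range 164.0 234.5 y 21.5 68.0
  blob x_lip 51.4 y -44.7 area 12550 x range 15.0 87.0 y -69.0 -20.5
```

Request:
play_rows(
  increments=[
    [[230, 0, 0.02, 0, 0], [230, 0, 0.02, 0, 0], [230, 0, 0, 0, 0], [230, 0, 0, 0, 0], [230, 0, 0, 0, 0], [230, 0, 0, 0, 0], [230, 0, 0, 0, 0], [230, 0, 0, 0, 0]],
  ],
)

```text
time_s: 31.93
ee_pos: [0.5487, 0.0908, 0.1239]
eef_rot: [-2.006, 1.57, 1.272]
force: [-1.6, -1.1, -2.7]
grip_width: 0.0134
```

Run:
```python
from h import *
tilt();blocks('e');snap('s13',260,350,90,180,7,False)
```

```text
t 31.93 theta(z) 0.3718 dy now 2.338 dy ideal 2.425 side 0.007 F tool [2.7 0.8 1.8] |F| 3.3 w 13.38
  blob x_lip 199.6 y 44.5 area 12112 x range 164.0 234.5 y 21.5 68.0
  blob x_lip 34.5 y -42.6 area 12540 x range -1.0 70.0 y -65.5 -18.0
```

View pics/rect_e.png

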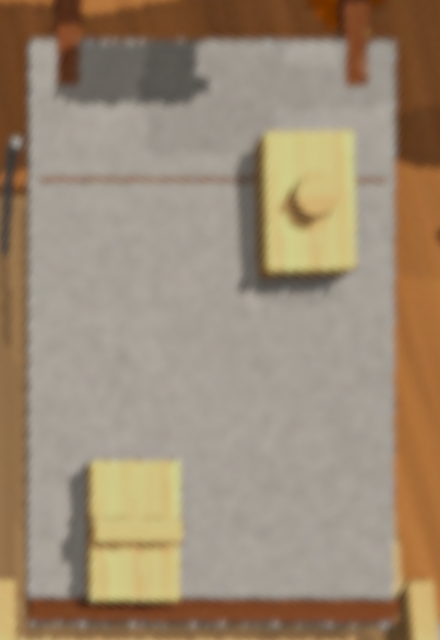

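View pics/s13.png

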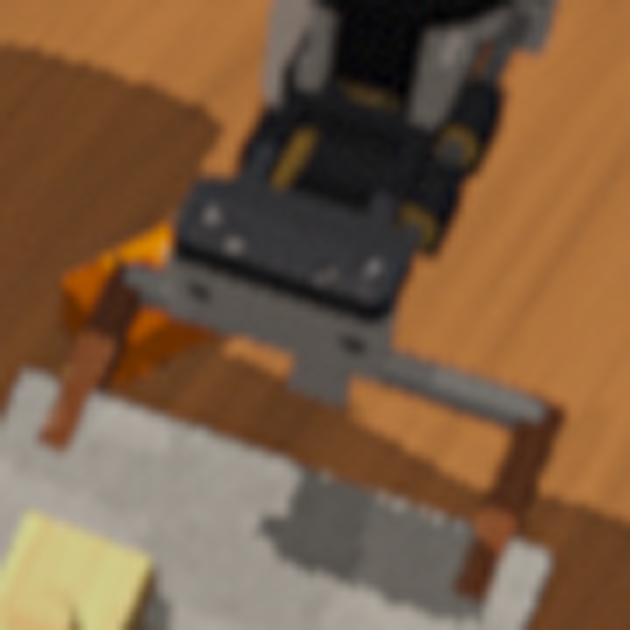

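Request:
play_rows(
  increments=[
    [[224, 0, 0, 0, 0], [220, 0, 0, 0, 0], [217, 0, 0, 0, 0], [214, 0, 0, 0, 0], [211, 0, 0, 0, 0], [208, 0, 0, 0, 0], [203, 0, 0, 0, 0], [196, 0, 0, 0, 0], [188, 0, 0, 0, 0], [180, 0, 0, 0, 0], [180, 0, 0, 0, 0]],
  ],
  newtons=6,
)

```text
time_s: 32.95
ee_pos: [0.5488, 0.0906, 0.1238]
eef_rot: [2.694, 1.571, -0.312]
force: [-0.8, -1.0, 0.3]
grip_width: 0.0276
```

Run:
```python
from h import *
tilt();blocks(None,.3718);snap('s14',260,350,90,180,7,False)
```

```text
t 32.95 theta(z) 0.3716 dy now 2.359 dy ideal 2.423 side 0.005 F tool [-0.3  0.9  0.9] |F| 1.3 w 27.57
  blob x_lip 199.6 y 44.5 area 12101 x range 164.0 234.5 y 21.5 68.0
  blob x_lip 34.5 y -42.6 area 12541 x range -1.0 70.0 y -65.5 -18.0
```

View pics/s14.png

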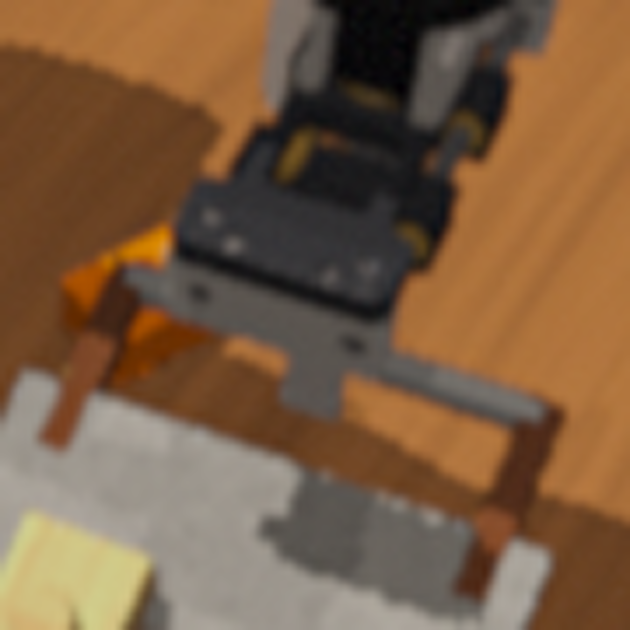

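Request:
play_rows(
  increments=[
    [[180, -0.2, 0, 0, 0], [180, -0.4, 0, 0, 0], [180, -0.6, 0, 0, 0], [180, -0.8, 0, 0, 0], [180, -0.8, 0, 0, 0], [180, -0.8, 0, 0, 0], [180, -1, 0, 0, 0], [180, -1, 0, 0, 0], [180, -1, 0, 0, 0], [180, -1, 0, 0, 0], [180, -0.8, 0, 0, 0], [180, -0.5, 0, 0, 0]],
  ],
)

```text
time_s: 34.05
ee_pos: [0.549, 0.0907, 0.2142]
eef_rot: [3.102, 1.57, 0.097]
force: [0.2, -0.0, -0.1]
grip_width: 0.0275
```

Request:
play_rows(
  increments=[
    [[180, -0.6, 0, 0, 0], [180, -0.8, 0, 0, 0], [180, -0.8, 0, 0, 0], [180, -0.5, 0, 0, 0], [180, 0, 0, 0, 0], [180, 0, 0, 0, 0], [180, 0, 0, 0, 0], [180, 0, 0, 0, 0], [180, 0, 0, 0, 0]],
  ],
)

```text
time_s: 34.8
ee_pos: [0.5486, 0.0906, 0.2394]
eef_rot: [-0.015, 1.57, -3.02]
force: [0.1, -0.7, 1.0]
grip_width: 0.0278
```

Run:
```python
from h import *
tilt();blocks('f',.3718)
```

```text
t 34.8 theta(z) 0.7598 dy now 2.359 dy ideal 9.764 side -0.009 F tool [-1.   0.7  0. ] |F| 1.2 w 27.76
  blob x_lip 199.7 y 44.6 area 12058 x range 164.0 234.5 y 21.5 68.0
  blob x_lip 34.6 y -42.6 area 12529 x range -1.0 70.0 y -65.5 -18.0
```

View pics/raw_f.png

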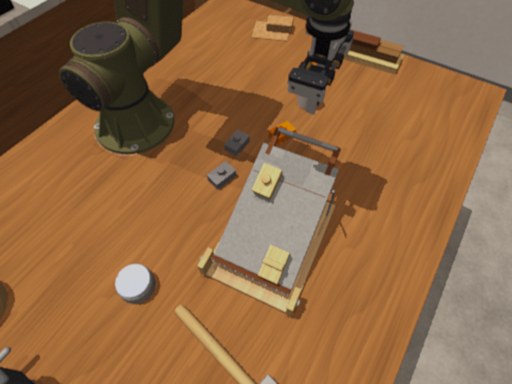

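Run:
```python
from h import *
a=cv2.imread('pics/top0.png');b=ctrl.camera('top')[:,:,::-1]
for n,(x0,x1,y0,y1) in dict(glue=(105,150,195,235),tin=(355,405,200,245),mallet=(360,405,90,190),orange=(168,202,198,226)).items():
    print(n,cv2.absdiff(a,np.ascontiguousarray(b))[y0:y1,x0:x1].mean().round(1))
blocks(None,.3718)
ctrl.hand_in()
```

```text
glue 5.0
tin 17.2
mallet 5.2
orange 35.2
  blob x_lip 199.7 y 44.5 area 12068 x range 164.0 234.5 y 21.5 68.0
  blob x_lip 34.6 y -42.6 area 12533 x range -1.0 70.0 y -65.5 -18.0
the job is handed in; nothing more can be done
```

I pinched the bar at 10–12 N and raised the board in 0.01 rad steps. The crossbar block broke away at about 0.37 rad. I stopped there and held the angle while it slid to the lip. I then opened the fingers slowly, backed off straight up and handed the job in at about 35 s.

**Last checks:**
- The crossbar block's centre is 34.6 mm from the lip, against 35 mm expected for resting on it.
- The knob block is still on the start line at 199.7 mm.
- The bar and blocks did not move in the image through the release, and the gripper is clear of everything.
- While raising, the readings I took showed 10 N or less of pull.

**Things that disagreed or were not clean:**
- **Tool height:** the reported tool height was off. The real fingertips were some 3–4 cm higher than the readout, so my first pinch closed on nothing above the bar. I lowered further, watching the camera and the force.
- **Centring:** the jaws were about 2 mm off the bar, which gave one brief 12 N side push before I corrected it. That is below the 15 N limit.
- **Bystanders:** the last before/after picture comparison differed a little at the glue and mallet (mean 5). It differed more at the wax tin (17) and the orange look-alike (35), probably because the arm and its shadow are in a different place. I did not examine those two further. No contact force was felt apart from the bar, and the path stayed clear of them.

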